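# Load a sample rack past the spring flap of the analyser's lane

### The job

Load the blue tube rack into the analyser's lane: stand it on the apron in front of the lane and slide it in along the floor, the rack itself pushing the orange spring flap open, on against the sprung buffer until the flap swings shut behind it; then ease it back until it rests against the shut flap, and only then let go. Work gently - never lean on the rack or let the buffer throw it - keep it upright, and leave the grey rack, the hand-held reader and the bottle where they are.

Things in the scene. Friction and masses are not known exactly. Their poses are not given: they have to be found in the camera images.
- analyser: Fixed bench-top analyser. Origin on the bench, mid-width of its rack lane, at the lane's nominal mouth; x along the lane, inwards (mouth to buffer), y left (to the flap's hinge), z up. The lane stands on a grey floor plate 6 mm thick, 90 mm wide, from x = -145 to 205 mm. White housing 320 x 300 x 240 mm (x, y, z) from y = 140 mm on, x = -60 to 260 mm; a floor plate joins the two.
- lane_mouth (a point): On the floor plate's top (6 mm above the bench), mid-width, at the nominal mouth; axes as the analyser's. The lane insert (walls, flap, buffer) is clamped in slots: its true mouth, the plane of the shut flap, lies up to 9 mm before or beyond this point. Lane open on top, 24 mm wide, walls 18 mm high (flap 21, white end block 36); flared to 34 mm in the 31 mm before the flap; then bare apron.
- flap (a joint): Orange flap, a leaf 22.5 x 19 mm, 3 mm thick, on an upright pin at the mouth's left (y = 16.5 mm). 0 = shut, across the mouth but for 6 mm. Swings only inwards (positive, rad, to 1.9), lightly sprung: a rack opens it with 2 to 4 N. Near 1.3 while a rack passes beside it; swings back to 0 once the rack's rear end is 21 to 23 mm inside the true mouth. Shut, it stops a rack from coming back out.
- buffer (a joint): Travel of the sprung black plate at the lane's end: 0 = free, its face 91.5 mm inside the true mouth; grows (m) as it is pushed in. Pushes back with 3.5 N at first touch, 0.2 N more per mm, to a hard stop at 29.5 mm (9.4 N), the rack's rear end then 25 mm inside the true mouth. At 6 mm (4.7 N) when the rack rests back against the shut flap. Over 15 N would damage buffer or flap.
- blue_rack_mid (a point): Centre (half-way up) of the blue rack: 96 mm long (x), 22 wide (y), 66 high, flat sides; five tight tubes stand 14 mm higher (4 white caps, 1 red); 0.16 to 0.26 kg; on the bench. Grip it across its width, fingertips at least 24 mm above its foot to clear walls and flap. Either end may lead. Loaded, resting on the flap, this point is 49.5 mm inside the true mouth, 33 mm above the floor.
- grey_rack_mid (a point): Centre (half-way up) of the grey tube rack, same shape and size as the blue one, with three green caps: not wanted, leave it alone.
- reader: White hand-held test reader with a dark screen, 115 x 58 x 22 mm, lying on the bench; origin at the centre of its underside. Leave it alone.
- bottle: Reagent bottle with a blue cap, 60 mm in diameter, 130 mm high; origin at the centre of its underside. Leave it alone.
There are look-alikes about, which are no part of the job. Of the things that look like the part that bears blue_rack_mid, take the one that is farthest from the robot's base at the start.

How it is judged:
By the outcome, as a careful person would: the job done as asked, in the order asked, and still so for the second after the job is handed in, with the robot touching nothing.
It also fails if it takes over 72 s, if anything falls off the work surface, if the arm or the gripper's body presses on something with over 40 N, if the wrist force passes 120 N, or if a joint passes its speed limit or range.

### The arm

A 7-joint arm with a two-finger parallel gripper is mounted at the origin on the work surface. World frame = base frame: x ahead of the robot, y to its left, z up, the work surface at z = 0. Lengths are in mm, angles in rad, forces in N, time in s.
With the tool pointing down it reaches from about 400 to 875 mm from the base axis. Payload 4.4 kg.
Tool frame: the origin (TCP) lies midway between the tips of the shut fingers; the grasp point (between the pads) lies 19 mm behind it; x points along the fingers, z is the direction in which the jaws open and shut, and the axes are right-handed (so a half turn about x gives the same grasp; the last joint's range is limited). The gripper opens to 85 mm and grips with 20 to 120 N. Pads are 22 mm wide; open, the fingers measure 114 mm over their backs; the gripper's body (76 mm by 85 mm) begins 54 mm behind the grasp point. The pads swing forward as they close: fully open they stand 13 mm farther back than shut.
Start: joints at [1.201, 0.628, 0.038, 1.517, -0.027, 0.996, -0.02], TCP at [194.476, -620.24, 193.913] pointing down, gripper open.
Joint ranges: [-3.06, 3.06], [-0.37, 2.12], [-1.25, 1.32], [0.18, 2.47], [-1.1, 4.24], [0.23, 1.98], [-2.94, 2.94]. Speed limits (rad/s): [2.57, 2.57, 3.14, 3.14, 3.14, 3.14, 3.14].

### API

Orientations are given as [roll, pitch, yaw] about the fixed x, y, z axes, in that order (R = Rz(yaw) Ry(pitch) Rx(roll)).
In Python, from cell import ctrl gives the robot as it stands. The module is installed in compiled form; this text tells all that it offers.
- The arm moves only by the tool servo_tool, never from a script. Its argument "rows" is a list of rows, each an object of numbers: "dx", "dy", "dz": the shift along the tool's x, y, z in units of 750 mm (1.0 is 750 mm); "wx", "wy", "wz": the turn, a rotation vector about the tool's x, y, z in units of 6 degrees (1.0 is 6 degrees); "fingers": the closure, from 0 (fully open) to 1 (shut). In form: [{"dx": .., "dy": .., "dz": .., "wx": .., "wy": .., "wz": .., "fingers": ..}, ...]. A call has 1 to 5 rows; each row shifts and turns the commanded pose from where the row before left it, along the tool's axes as they then stand; what a row does not reach is not made up. A row lasts 1/8 s, in which the tool goes at most 62.5 mm and 10.7 degrees, less where a joint would pass 70% of its speed; a pose out of reach is approached as far as the arm can. A call with a number of a shift or a turn outside -1 to 1 is refused whole. A call with a gripper value outside its range is refused whole. The fingers move at their own pace and stop on an object; the grip force is fixed at half the most. Time passes only in rows, so rows that do not move let the fingers close. It gives the time, the measured TCP pose, the force and the opening at its end, in the units of the state.
- ctrl.read_state(): the state, without advancing time (a new reading comes with each control period).
- ctrl.get_image(name): name is "side" or "top" or "wrist"; returns the picture (384x512x3 uint8, red, green, blue); there is no depth.
- ctrl.camera_info(name): a dict with "fovy" (degrees; the focal length in pixels is half the picture's height over the tangent of half this angle, whatever the lens; pixels are square), "cx", "cy" (the principal point, pixels), "R" (3x3) and "t" (3): a world point X has camera coordinates R X + t. Camera axes: x right, y down, z forward; pixel columns grow to the right and rows downward; lengths in mm; the calibration is good to about 2 mm. A picture is of the moment at which its call begins: read the wrist's pose just before it. camera_info takes no time and is no camera call; for the wrist camera it gives the pose at the moment of the call.
- ctrl.finish_job(): hands the job in, once; it reports no verdict.
Trained networks look in the newest picture that a camera, given by its name, has taken for a name from the list of things; names that differ only in an ending like _2 or _b are one class to them, and where a whole thing is asked for, a point or a joint stands for the part that bears it (a point fixed in the world has none). Each returns a list of dicts, best first, with "conf" (0 to 1); they miss things now and then, are a little off and sometimes report something else, mostly with a low value. They report only what shows in the picture. A call takes as long as a camera call. They do not tell look-alikes from the thing itself.
- ctrl.search_frame(label, camera): "extent" ([centre column, centre row, width, height] in pixels, round what is visible of it).
- ctrl.silhouettes(label, camera): "region" (384x512 bool, what is visible of it) and "extent" ([centre column, centre row, width, height] in pixels, round what is visible of it).
- ctrl.mark_of(label, camera): "point" ([column, row] in pixels: a listed point, or the origin of a listed thing).
The state is a dict: "clock": time; "qpos": joint angles; "qd": joint speeds; "tau": joint torques, N m; "eef_pos": TCP position; "tool_rot": TCP orientation; "force": force on the tool from outside, world axes, zero at the start; "torque": the same for the moment, N m; "width": finger opening in mm.
Only numpy, scipy, OpenCV 4.12 (cv2) and the standard library are available. Lean on these libraries where they do the work, as an engineer would, in place of code of your own. Each camera call takes 0.05 s, during which the arm holds its last target.

## Working session

There is one attempt and no reset: what is moved stays moved. The work goes in short steps, Python scripts to look and compute and a tool call to move; the robot and the scene stay as the last step left them, time stands still between calls to the robot, and variables do not carry over. Pictures are saved under pics/ and viewed, and the job is handed in when it is done.

Besides the shell and the picture viewer there is one more tool, called after ">>>" as name(argument=value, ...), one argument or row to a line, values as JSON. servo_tool: Moves the arm, as the interface text tells. Its arguments: {"type":"object","properties":{"rows":{"type":"array"}},"required":["rows"]}

```bash
mkdir -p pics; ls; cat > h.py <<'E'
import numpy as np, cv2
from cell import ctrl
def snap(n,f):
    ci=ctrl.camera_info(n); im=ctrl.get_image(n); cv2.imwrite('pics/'+f,cv2.cvtColor(im,cv2.COLOR_RGB2BGR)); return im,ci
def foc(ci): return 192/np.tan(np.radians(ci['fovy'])/2)
def ray(ci,p):
    f=foc(ci); R=np.array(ci['R']);t=np.array(ci['t'])
    d=R.T@np.array([(p[0]-ci['cx'])/f,(p[1]-ci['cy'])/f,1.]); return -R.T@t,d/np.linalg.norm(d)
def onz(ci,p,z):
    o,d=ray(ci,p); return o+d*(z-o[2])/d[2]
def proj(ci,X):
    c=np.array(ci['R'])@np.array(X,float)+np.array(ci['t']); f=foc(ci); return np.array([ci['cx']+f*c[0]/c[2],ci['cy']+f*c[1]/c[2]])
def tri(rs):
    A=np.zeros((3,3));b=np.zeros(3)
    for o,d in rs:
        P=np.eye(3)-np.outer(d,d);A+=P;b+=P@o
    X=np.linalg.solve(A,b); return X,[np.linalg.norm((np.eye(3)-np.outer(d,d))@(X-o)) for o,d in rs]
E
python3 - <<'E'
from h import *
np.set_printoptions(precision=2,suppress=True)
print(ctrl.read_state())
for n in ['side','top','wrist']:
    im,ci=snap(n,n+'0.png'); print(n,ci)
    for l in ['blue_rack_mid','grey_rack_mid','lane_mouth','analyser','reader','bottle','flap']:
        print(l,[(np.round(d['point'],1),round(d['conf'],2)) for d in ctrl.mark_of(l,n)])
E
```

```text
pics
{'clock': 0.0, 'qpos': array([ 1.2 ,  0.63,  0.04,  1.52, -0.03,  1.  , -0.02]), 'qd': array([ 0., -0.,  0.,  0.,  0., -0., -0.]), 'tau': array([  0.  , -56.34,   1.23, -19.34,   0.01,   0.01,   0.  ]), 'eef_pos': array([ 194.26, -619.57,  192.99]), 'tool_rot': array([-3.14,  1.57,  1.88]), 'force': array([-0.62, -0.57, -0.05]), 'torque': array([ 0.05,  0.01, -0.02]), 'width': 85.30679322459467}
side {'fovy': 49.66191595984764, 'cx': 261.85279403844794, 'cy': 183.54100064971976, 'R': array([[ 1.  , -0.  ,  0.01],
       [ 0.01, -0.62, -0.79],
       [ 0.01,  0.79, -0.62]]), 't': array([-489.82,  -54.35, 1303.5 ])}
blue_rack_mid [(array([212.8, 234.4]), 0.94), (array([264.9, 242.1]), 0.9), (array([217.6, 195.9]), 0.81), (array([168.4, 267.5]), 0.76)]
grey_rack_mid [(array([268. , 204.9]), 0.56)]
lane_mouth [(array([273.5, 146.3]), 0.68)]
analyser [(array([275.6, 149.7]), 0.8)]
reader [(array([360.2, 219.5]), 0.67)]
bottle [(array([337.7, 260.4]), 0.91)]Traceback (most recent call last):
  File "<stdin>", line 7, in <module>
ValueError: it knows: analyser, blue_rack_mid, bottle, grey_rack_mid, lane_mouth, reader
```

```bash
python3 - <<'E'
from h import *
np.set_printoptions(precision=2,suppress=True)
for n in ['top','wrist']:
    im,ci=snap(n,n+'0.png'); print(n,ci)
    for l in ['blue_rack_mid','grey_rack_mid','lane_mouth','analyser']:
        print(l,[(np.round(d['point'],1),round(d['conf'],2)) for d in ctrl.mark_of(l,n)])
E
```

```text
top {'fovy': 44.16969486595245, 'cx': 260.4752830476388, 'cy': 186.28765575875582, 'R': array([[ 0.  , -1.  ,  0.02],
       [-0.99, -0.  , -0.15],
       [ 0.15, -0.02, -0.99]]), 't': array([-162.21,  511.28, 1209.1 ])}
blue_rack_mid [(array([331.3, 193.6]), 0.75), (array([326.8, 245.6]), 0.67), (array([268.5, 242.8]), 0.58), (array([364.1, 281.4]), 0.56)]
grey_rack_mid [(array([279.5, 190.5]), 0.66)]
lane_mouth [(array([160.8, 180.9]), 0.89)]
analyser [(array([163. , 180.2]), 0.82)]
wrist {'fovy': 59.76485043606388, 'cx': 252.988898149774, 'cy': 195.5453946386663, 'R': array([[ 0.3 , -0.95, -0.  ],
       [-0.91, -0.28,  0.31],
       [-0.29, -0.09, -0.95]]), 't': array([-651.57,  -41.17,  380.02])}
blue_rack_mid [(array([83.5, 36. ]), 0.69)]
grey_rack_mid []
lane_mouth []
analyser []
```

View pics/side0.png

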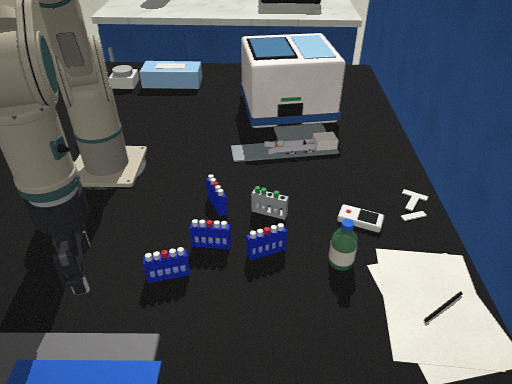

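View pics/top0.png

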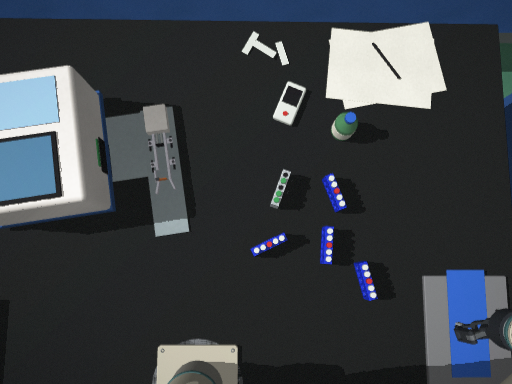

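View pics/wrist0.png

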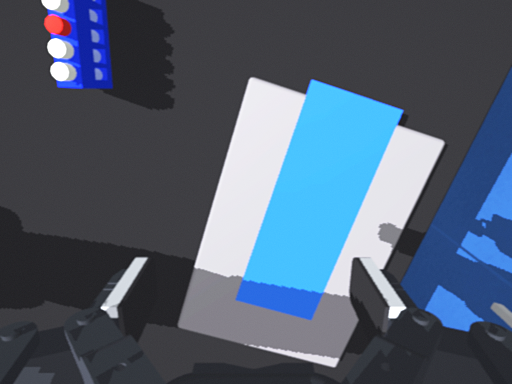

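```bash
python3 - <<'E'
from h import *
np.set_printoptions(precision=1,suppress=True)
s=ctrl.camera_info('side');t=ctrl.camera_info('top')
for a,b in [((212.8,234.4),(326.8,245.6)),((264.9,242.1),(331.3,193.6)),((217.6,195.9),(268.5,242.8)),((168.4,267.5),(364.1,281.4)),((268,204.9),(279.5,190.5)),((273.5,146.3),(160.8,180.9)),((337.7,260.4),(342,134)),((360.2,219.5),(290,104))]:
    X,r=tri([ray(s,a),ray(t,b)]); print(X,r,np.hypot(*X[:2]))
for n in ['top','side']:
    im=cv2.imread(f'pics/{n}0.png')
    c=im[90:300,130:390] if n=='top' else im[110:290,140:350]
    cv2.imwrite(f'pics/{n}0z.png',cv2.resize(c,None,fx=2.85,fy=2.85,interpolation=cv2.INTER_CUBIC))
E
```

```text
[ 362.4 -332.7   36.9] [np.float64(5.53474625599632), np.float64(5.534746255996503)] 491.9737598885457
[ 495.5 -349.3   29.4] [np.float64(0.9066093006693048), np.float64(0.9066093006692649)] 606.2551650928622
[ 365.5 -181.6   34.8] [np.float64(1.683637905395745), np.float64(1.683637905395695)] 408.11713369264766
[ 269.6 -429.7   26.5] [np.float64(4.709321065587958), np.float64(4.709321065587945)] 507.26434805638195
[ 504.  -211.2   29.5] [np.float64(1.7659772347076599), np.float64(1.7659772347078029)] 546.5063191777336
[529.1 107.4  11.8] [np.float64(0.3210328400626524), np.float64(0.3210328400625662)] 539.8707255923873
[ 668.4 -386.6    6.4] [np.float64(4.0734171386629825), np.float64(4.073417138663107)] 772.1148390583181
[ 751.2 -243.     8.2] [np.float64(2.497952211660459), np.float64(2.497952211660281)] 789.4985633339139
```

View pics/top0z.png

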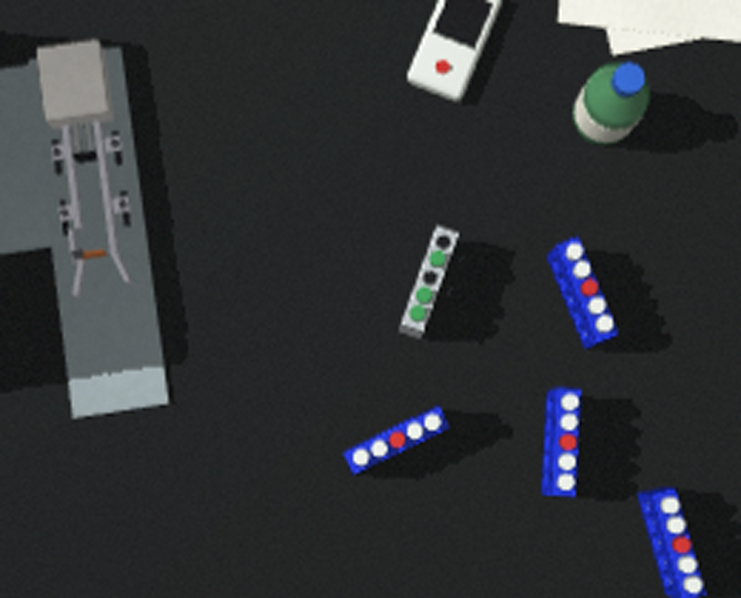

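View pics/side0z.png

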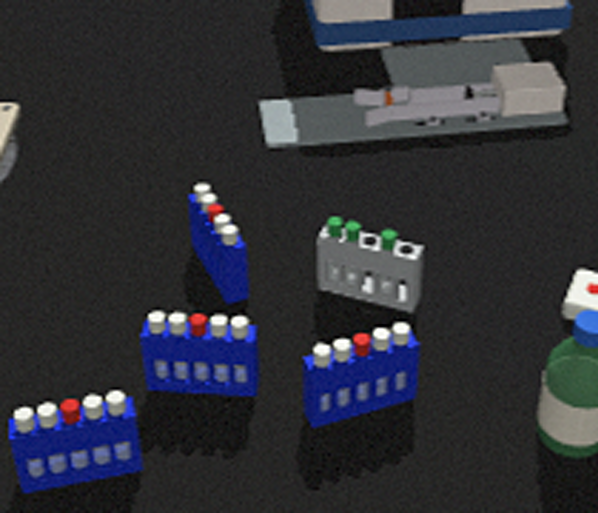

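```bash
cat >> h.py <<'E'
from scipy.spatial.transform import Rotation as Ro
def st():
    s=ctrl.read_state(); R=Ro.from_euler('xyz',s['tool_rot']).as_matrix(); return s,np.array(s['eef_pos']),R
def plan(pos,zyaw):
    """move from measured pose to tool down at pos, jaw axis at world yaw zyaw (nearest of half-turn not applied)"""
    s,p,R=st(); z=np.array([np.cos(zyaw),np.sin(zyaw),0]);x=np.array([0,0,-1.]);T=np.column_stack([x,np.cross(z,x),z])
    d=R.T@(np.array(pos)-p); w=Ro.from_matrix(R.T@T).as_rotvec(degrees=True)
    print('t',s['clock'],'pos',p.round(1),'jawyaw',np.arctan2(R[1,2],R[0,2]).round(4),'xax',R[:,0].round(4),'F',np.round(s['force'],1),'w',round(s['width'],1))
    print('shift units',(d/750).round(4),'mm',d.round(1),'turn units',(w/6).round(3))
E
python3 - <<'E'
from h import *
np.set_printoptions(precision=3,suppress=True)
t=ctrl.camera_info('top'); 
im=cv2.imread('pics/top0.png'); hsv=cv2.cvtColor(im,cv2.COLOR_BGR2HSV)
# caps of target
m=((hsv[...,2]>150)&(hsv[...,1]<60)).astype(np.uint8); m[:170]=0;m[215:]=0;m[:,:320]=0;m[:,350:]=0
n,l,sts,c=cv2.connectedComponentsWithStats(m)
P=[onz(t,c[i],78) for i in range(1,n) if sts[i,4]>3]; print(c[1:],sts[1:,4]);P=np.array(P);print(P)
P=P[np.argsort(P[:,0])];v=P[-1]-P[0];print('yaw',np.arctan2(v[1],v[0]),(P[0]+P[-1])/2, np.linalg.norm(v))
f=lambda x,y:(130+x/2.85,90+y/2.85)
a=onz(t,f(72,417),6);b=onz(t,f(168,403),6);e=onz(t,f(126,47),6)
print(a,b,e,np.arctan2(e[1]-b[1],e[0]-b[0]),np.linalg.norm(e-b),np.linalg.norm(a-b))
ci=ctrl.camera_info('wrist');C=-np.array(ci['R']).T@ci['t'];s,p,R=st();print('cam in tool',R.T@(C-p),'view dir tool',R.T@np.array(ci['R'])[2])
plan([495,-349,190],0.4+np.pi/2)
plan([495,-349,190],0.4-np.pi/2)
E
```

```text
[[332.44  181.24 ]
 [339.    196.875]
 [341.68  203.   ]] [50 24 25]
[[ 520.051 -344.714   78.   ]
 [ 479.632 -360.699   78.   ]
 [ 463.903 -367.202   78.   ]]
yaw 0.3809444259177787 [ 491.977 -355.958   78.   ] 60.483748029763525
[381.11  118.251   6.   ] [394.382  29.288   6.   ] [739.426  78.393   6.   ] 0.14136805349841133 348.5209653373118 89.94760848951647
cam in tool [-180.383   77.066    1.622] view dir tool [ 0.952 -0.307 -0.   ]
t 0.85 pos [ 194.5 -620.2  193.9] jawyaw -1.267 xax [ 0.  0. -1.] F [-0.1 -0.2 -0. ] w 85.3
shift units [ 0.005  0.49  -0.225] mm [   3.9  367.9 -168.9] turn units [29.081 -0.    -0.   ]
t 0.85 pos [ 194.5 -620.2  193.9] jawyaw -1.267 xax [ 0.  0. -1.] F [-0.1 -0.2 -0. ] w 85.3
shift units [ 0.005  0.49  -0.225] mm [   3.9  367.9 -168.9] turn units [-0.919  0.    -0.   ]
```

>>> servo_tool(
  rows=[
    {"dy":0.06,"dz":-0.03,"wx":-0.2},
    {"dy":0.07,"dz":-0.032,"wx":-0.2},
    {"dy":0.07,"dz":-0.032,"wx":-0.2},
    {"dy":0.07,"dz":-0.032,"wx":-0.2},
    {"dy":0.07,"dz":-0.032,"wx":-0.1},
  ],
)

```text
schema error: expected keys dx, dy, dz, wx, wy, wz, fingers
```

```bash
python3 - <<'E'
from h import *
plan([492,-352,190],0.385-np.pi/2)
E
```

```text
t 0.85 pos [ 194.5 -620.2  193.9] jawyaw -1.267 xax [ 0.  0. -1.] F [-0.1 -0.2 -0. ] w 85.3
shift units [ 0.0052  0.4855 -0.2226] mm [   3.9  364.1 -166.9] turn units [-0.775  0.    -0.   ]
```

>>> servo_tool(
  rows=[
    {"dx":0,"dy":0.06,"dz":-0.03,"wx":-0.2,"wy":0,"wz":0,"fingers":0},
    {"dx":0,"dy":0.07,"dz":-0.032,"wx":-0.2,"wy":0,"wz":0,"fingers":0},
    {"dx":0,"dy":0.07,"dz":-0.032,"wx":-0.2,"wy":0,"wz":0,"fingers":0},
    {"dx":0,"dy":0.07,"dz":-0.032,"wx":-0.1,"wy":0,"wz":0,"fingers":0},
    {"dx":0,"dy":0.07,"dz":-0.032,"wx":-0.1,"wy":0,"wz":0,"fingers":0},
  ],
)

```text
clock: 1.48
eef_pos: [395.8, -421.3, 194.1]
tool_rot: [0.519, 1.57, -0.664]
force: [0.2, -1.4, -0.5]
width: 85.7
```

```bash
python3 - <<'E'
from h import *
plan([492,-352,190],0.385-np.pi/2)
E
```

```text
t 1.475 pos [ 395.8 -421.3  194.1] jawyaw -1.183 xax [ 6.e-04 -5.e-04 -1.e+00] F [ 0.2 -1.4 -0.5] w 85.7
shift units [ 0.0056  0.1537 -0.037 ] mm [  4.2 115.3 -27.8] turn units [ 0.027  0.006 -0.004]
```

>>> servo_tool(
  rows=[
    {"dx":0.005,"dy":0.07,"dz":-0.02,"wx":0,"wy":0,"wz":0,"fingers":0},
    {"dx":0,"dy":0.06,"dz":-0.017,"wx":0,"wy":0,"wz":0,"fingers":0},
    {"dx":0,"dy":0,"dz":0,"wx":0,"wy":0,"wz":0,"fingers":0},
    {"dx":0,"dy":0,"dz":0,"wx":0,"wy":0,"wz":0,"fingers":0},
  ],
)

```text
clock: 1.98
eef_pos: [473.5, -360.6, 190.1]
tool_rot: [-1.282, 1.57, -2.466]
force: [0.2, -0.7, -0.4]
width: 85.1
```

```bash
python3 - <<'E'
from h import *
plan([492,-352,190],0.385-np.pi/2)
im,ci=snap('wrist','w1.png')
for d in ctrl.mark_of('blue_rack_mid','wrist'): print(d, onz(ci,d['point'],33).round(1))
E
```

```text
t 1.975 pos [ 473.5 -360.6  190.1] jawyaw -1.1835 xax [-8.e-04 -7.e-04 -1.e+00] F [ 0.2 -0.7 -0.4] w 85.1
shift units [ 0.0002  0.0271 -0.0014] mm [ 0.1 20.4 -1. ] turn units [0.022 0.003 0.01 ]
{'point': [60.3, 204.3], 'conf': 0.93} [ 357.5 -186.8   33. ]
{'point': [255.2, 148.9], 'conf': 0.78} [ 491.3 -357.4   33. ]
{'point': [244.7, 345.7], 'conf': 0.77} [ 258.9 -438.5   33. ]
{'point': [191.8, 252.8], 'conf': 0.69} [ 355.8 -335.9   33. ]
```

View pics/w1.png

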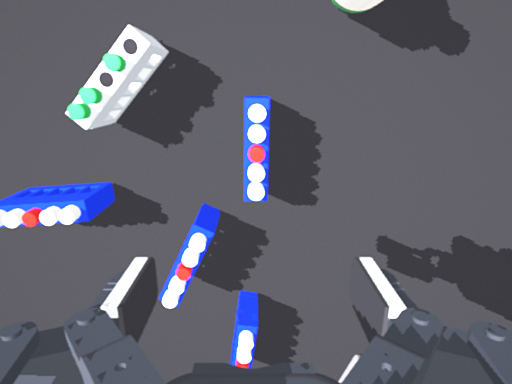

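```bash
python3 - <<'E'
from h import *
np.set_printoptions(precision=2,suppress=True)
t=ctrl.camera_info('top'); ci=ctrl.camera_info('wrist')
im=cv2.imread('pics/w1.png').astype(int)
b=im[...,0];g=im[...,1];r=im[...,2]
sub=np.zeros(b.shape,bool);sub[90:210,235:280]=1
wh=(sub&(b>150)&(g>150)&(r>150)).astype(np.uint8);rd=(sub&(r>150)&(g<90)).astype(np.uint8)
C=[]
for m in(wh,rd):
    n,l,s,c=cv2.connectedComponentsWithStats(m)
    C+=[c[i] for i in range(1,n) if s[i,4]>20]
C=np.array(C);print(C)
P=np.array([onz(ci,c,79) for c in C]);print(P);v=np.polyfit(P[:,0],P[:,1],1);print('yaw',np.arctan(v[0]),P.mean(0))
tp=cv2.imread('pics/top0.png').astype(int);b,g,r=[tp[...,i] for i in range(3)]
s2=np.zeros(b.shape,bool);s2[170:215,320:350]=1
m=s2&(r>120)&(g<90); ys,xs=np.nonzero(m);rt=(xs.mean(),ys.mean());print(rt)
sd=cv2.imread('pics/side0.png').astype(int);b,g,r=[sd[...,i] for i in range(3)]
s2=np.zeros(b.shape,bool);s2[220:245,255:280]=1
m=s2&(r>120)&(g<90); ys,xs=np.nonzero(m);rs=(xs.mean(),ys.mean());print(rs)
s=ctrl.camera_info('side')
print(tri([ray(t,rt),ray(ci,C[-1])]),tri([ray(s,rs),ray(ci,C[-1])]),tri([ray(s,rs),ray(t,rt),ray(ci,C[-1])]))
# blue top-face rows/edges
hs=cv2.cvtColor(cv2.imread('pics/w1.png'),cv2.COLOR_BGR2HSV)
B=((hs[...,0]>105)&(hs[...,0]<130)&(hs[...,1]>150)&(hs[...,2]>60));
for row in range(95,206,8):
    x=np.nonzero(B[row,235:280])[0]; print(row,x.min()+235 if len(x) else 0,x.max()+235 if len(x) else 0)
E
```

```text
[[256.75 112.82]
 [256.21 133.43]
 [255.52 181.58]
 [260.84 150.18]]
[[ 526.93 -344.68   79.  ]
 [ 510.7  -350.81   79.  ]
 [ 470.47 -366.55   79.  ]
 [ 498.72 -360.09   79.  ]]
yaw 0.3770087509007642 [ 501.71 -355.53   79.  ]
(np.float64(336.4), np.float64(190.56))
(np.float64(266.4347826086956), np.float64(229.1304347826087))
(array([ 497.17, -359.12,   64.58]), [np.float64(2.35947326954815), np.float64(2.359473269548038)]) (array([ 499.17, -359.62,   83.76]), [np.float64(0.29809282063328957), np.float64(0.29809282063317816)]) (array([ 497.87, -356.8 ,   79.86]), [np.float64(1.4168868294372987), np.float64(3.4434958020484543), np.float64(3.358088542575144)])
95 247 261
103 244 270
111 244 269
119 244 269
127 244 269
135 244 269
143 244 268
151 243 268
159 243 268
167 243 268
175 243 268
183 243 268
191 243 267
199 243 267
```

```bash
python3 - <<'E'
from h import *
plan([495,-357.3,28],0.370-np.pi/2)
ci=ctrl.camera_info('wrist');print([onz(ci,p,79).round(1) for p in [(256.3,153.5),(256,191),(257,113)]])
E
```

```text
t 2.075 pos [ 472.7 -361.6  190.2] jawyaw -1.1859 xax [-8.e-04 -8.e-04 -1.e+00] F [ 0.2 -0.3  0.8] w 85.3
shift units [0.2163 0.0299 0.0057] mm [162.2  22.4   4.3] turn units [0.142 0.005 0.01 ]
[array([ 494.5, -357.5,   79. ]), array([ 462.4, -370.3,   79. ]), array([ 526.9, -344.9,   79. ])]
```

>>> servo_tool(
  rows=[
    {"dx":0.03,"dy":0.03,"dz":0.0055,"wx":0.14,"wy":0.005,"wz":0.01,"fingers":0},
    {"dx":0.06,"dy":0,"dz":0,"wx":0,"wy":0,"wz":0,"fingers":0},
    {"dx":0.06,"dy":0,"dz":0,"wx":0,"wy":0,"wz":0,"fingers":0},
    {"dx":0.04,"dy":0,"dz":0,"wx":0,"wy":0,"wz":0,"fingers":0},
    {"dx":0,"dy":0,"dz":0,"wx":0,"wy":0,"wz":0,"fingers":0},
  ],
)

```text
clock: 2.7
eef_pos: [493.8, -355.4, 45.6]
tool_rot: [-2.628, 1.566, 2.455]
force: [0.5, 0.2, 0.0]
width: 85.3
```

>>> servo_tool(
  rows=[
    {"dx":0,"dy":0,"dz":0,"wx":0,"wy":0,"wz":0,"fingers":0},
  ],
)

```text
clock: 2.82
eef_pos: [496.9, -356.7, 48.9]
tool_rot: [0.982, 1.568, -0.217]
force: [-0.6, 1.7, 0.1]
width: 85.2
```

```bash
python3 - <<'E'
from h import *
plan([495,-357.3,28],0.370-np.pi/2)
im,ci=snap('wrist','w2.png')
E
```

```text
t 2.825 pos [ 496.9 -356.7   48.9] jawyaw -1.1994 xax [ 2.3e-03 -5.0e-04 -1.0e+00] F [-0.6  1.7  0.1] w 85.2
shift units [ 0.0279 -0.0027 -0.0002] mm [20.9 -2.1 -0.1] turn units [ 0.014  0.012 -0.018]
```

View pics/w2.png

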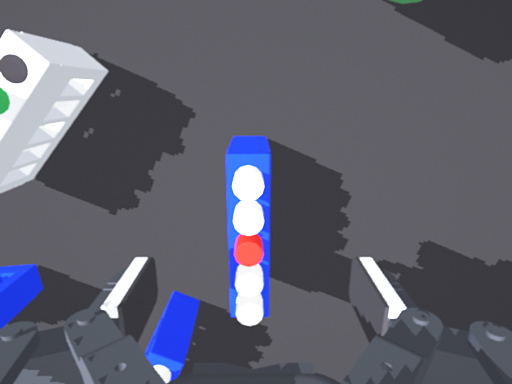

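>>> servo_tool(
  rows=[
    {"dx":0.028,"dy":-0.0025,"dz":-0.0015,"wx":0,"wy":0.01,"wz":-0.015,"fingers":0},
    {"dx":0,"dy":0,"dz":0,"wx":0,"wy":0,"wz":0,"fingers":0},
    {"dx":0,"dy":0,"dz":0,"wx":0,"wy":0,"wz":0,"fingers":0},
  ],
)

```text
clock: 3.25
eef_pos: [495.4, -355.5, 28.1]
tool_rot: [1.28, 1.57, 0.082]
force: [-0.6, -0.9, 0.1]
width: 85.1
```

```bash
python3 - <<'E'
from h import *
plan([495,-357.3,28],0.370-np.pi/2)
E
```

```text
t 3.25 pos [ 495.4 -355.5   28.1] jawyaw -1.198 xax [ 8.e-04  1.e-04 -1.e+00] F [-0.6 -0.9  0.1] w 85.1
shift units [ 0.0001 -0.0014  0.002 ] mm [ 0.1 -1.   1.5] turn units [ 0.027  0.002 -0.007]
```

>>> servo_tool(
  rows=[
    {"dx":0,"dy":0,"dz":0,"wx":0,"wy":0,"wz":0,"fingers":0.4},
    {"dx":0,"dy":0,"dz":0,"wx":0,"wy":0,"wz":0,"fingers":0.6},
    {"dx":0,"dy":0,"dz":0,"wx":0,"wy":0,"wz":0,"fingers":0.7},
    {"dx":0,"dy":0,"dz":0,"wx":0,"wy":0,"wz":0,"fingers":0.8},
    {"dx":0,"dy":0,"dz":0,"wx":0,"wy":0,"wz":0,"fingers":0.9},
  ],
)

```text
clock: 3.88
eef_pos: [494.7, -355.1, 27.1]
tool_rot: [-2.908, 1.57, 2.178]
force: [-0.5, -0.4, 3.9]
width: 18.1
```

>>> servo_tool(
  rows=[
    {"dx":0,"dy":0,"dz":0,"wx":0,"wy":0,"wz":0,"fingers":1},
    {"dx":0,"dy":0,"dz":0,"wx":0,"wy":0,"wz":0,"fingers":1},
  ],
)

```text
clock: 4.12
eef_pos: [494.7, -355.1, 27.1]
tool_rot: [-2.909, 1.57, 2.176]
force: [-1.8, 0.6, 5.9]
width: 18.1
```

```bash
python3 - <<'E'
from h import *
plan([495,-357.3,28],0.370-np.pi/2)
im,ci=snap('wrist','w3.png')
E
```

```text
t 4.125 pos [ 494.7 -355.1   27.1] jawyaw -1.198 xax [-6.e-04  8.e-04 -1.e+00] F [-1.8  0.6  5.9] w 18.1
shift units [-0.0012 -0.0007  0.0028] mm [-0.9 -0.5  2.1] turn units [ 0.027 -0.009  0.002]
```

View pics/w3.png

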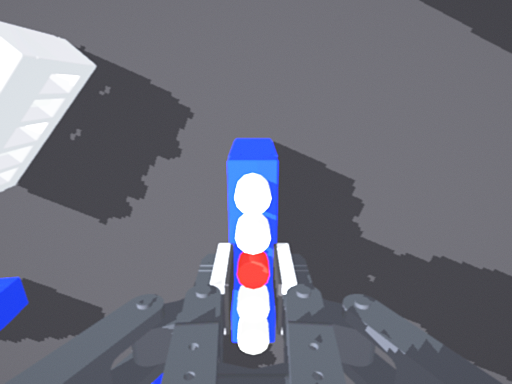

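>>> servo_tool(
  rows=[
    {"dx":-0.01,"dy":0,"dz":0,"wx":0,"wy":0,"wz":0,"fingers":1},
    {"dx":-0.04,"dy":0,"dz":0,"wx":0,"wy":0,"wz":0,"fingers":1},
    {"dx":-0.06,"dy":0,"dz":0,"wx":0,"wy":0,"wz":0,"fingers":1},
    {"dx":-0.06,"dy":0,"dz":0,"wx":0.3,"wy":0,"wz":0,"fingers":1},
    {"dx":-0.03,"dy":0,"dz":0,"wx":0.4,"wy":0,"wz":0,"fingers":1},
  ],
)

```text
clock: 4.8
eef_pos: [495.4, -355.5, 179.1]
tool_rot: [1.191, 1.569, -0.081]
force: [-0.2, -0.2, -3.6]
width: 18.1
```

```bash
python3 - <<'E'
from h import *
plan([440,83,180],0.14-np.pi/2)
E
```

```text
t 4.8 pos [ 495.4 -355.5  179.1] jawyaw -1.2725 xax [ 1.4e-03 -1.0e-04 -1.0e+00] F [-0.2 -0.2 -3.6] w 18.1
shift units [-0.0014  0.1012 -0.5805] mm [  -1.    75.9 -435.4] turn units [ 1.512  0.004 -0.013]
```

>>> servo_tool(
  rows=[
    {"dx":0,"dy":0.01,"dz":-0.04,"wx":0.2,"wy":0,"wz":0,"fingers":1},
    {"dx":0,"dy":0.01,"dz":-0.06,"wx":0.3,"wy":0,"wz":0,"fingers":1},
    {"dx":0,"dy":0.01,"dz":-0.07,"wx":0.3,"wy":0,"wz":0,"fingers":1},
    {"dx":0,"dy":0.005,"dz":-0.07,"wx":0.3,"wy":0,"wz":0,"fingers":1},
    {"dx":0,"dy":0.005,"dz":-0.07,"wx":0.3,"wy":0,"wz":0,"fingers":1},
  ],
)

```text
clock: 5.42
eef_pos: [467.9, -119.9, 176.8]
tool_rot: [-2.509, 1.568, 2.356]
force: [1.4, 0.2, -3.4]
width: 18.0
```

```bash
python3 - <<'E'
from h import *
plan([440,83,180],0.14-np.pi/2)
E
```

```text
t 5.425 pos [ 467.9 -119.9  176.8] jawyaw -1.4189 xax [-0.0017  0.0017 -1.    ] F [ 1.4  0.2 -3.4] w 18.0
shift units [-0.0037  0.0042 -0.273 ] mm [  -2.8    3.1 -204.7] turn units [ 0.113 -0.019  0.014]
```

>>> servo_tool(
  rows=[
    {"dx":0,"dy":0.001,"dz":-0.065,"wx":0.1,"wy":-0.02,"wz":0.01,"fingers":1},
    {"dx":0,"dy":0.001,"dz":-0.065,"wx":0,"wy":0,"wz":0,"fingers":1},
    {"dx":0,"dy":0,"dz":-0.06,"wx":0,"wy":0,"wz":0,"fingers":1},
    {"dx":0,"dy":0,"dz":-0.04,"wx":0,"wy":0,"wz":0,"fingers":1},
    {"dx":0,"dy":0,"dz":-0.02,"wx":0,"wy":0,"wz":0,"fingers":1},
  ],
)

```text
clock: 6.05
eef_pos: [442.4, 65.7, 176.9]
tool_rot: [-1.003, 1.57, -2.429]
force: [-0.2, -0.6, -2.7]
width: 18.1
```

>>> servo_tool(
  rows=[
    {"dx":0,"dy":0,"dz":0,"wx":0,"wy":0,"wz":0,"fingers":1},
    {"dx":0,"dy":0,"dz":0,"wx":0,"wy":0,"wz":0,"fingers":1},
    {"dx":0,"dy":0,"dz":0,"wx":0,"wy":0,"wz":0,"fingers":1},
  ],
)

```text
clock: 6.42
eef_pos: [443.3, 62.5, 176.9]
tool_rot: [0.043, 1.57, -1.387]
force: [-0.2, 0.7, -2.5]
width: 18.0
```

```bash
python3 - <<'E'
from h import *
plan([440,83,180],0.14-np.pi/2)
im,ci=snap('wrist','w4.png')
for n in ['analyser','lane_mouth']:
  for d in ctrl.mark_of(n,'wrist'): print(n,d, onz(ci,d['point'],6).round(1))
snap('top','t4.png')
E
```

```text
t 6.425 pos [443.3  62.5 176.9] jawyaw -1.4307 xax [ 2.0e-04 -1.2e-03 -1.0e+00] F [-0.2  0.7 -2.5] w 18.0
shift units [-0.0041 -0.0005 -0.0276] mm [ -3.1  -0.4 -20.7] turn units [ 0.001  0.012 -0.001]
analyser {'point': [227.9, 74.4], 'conf': 0.67} [529.2  97.7   6. ]
lane_mouth {'point': [228.0, 75.8], 'conf': 0.66} [528.   97.4   6. ]
```

View pics/w4.png

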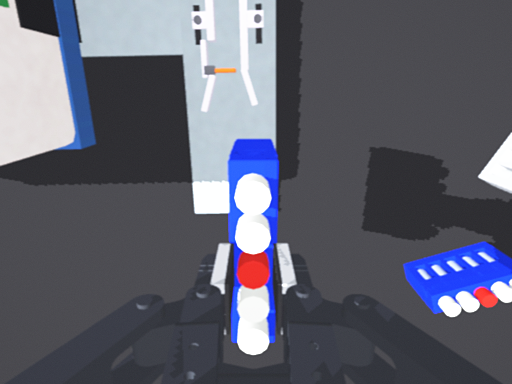

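View pics/t4.png

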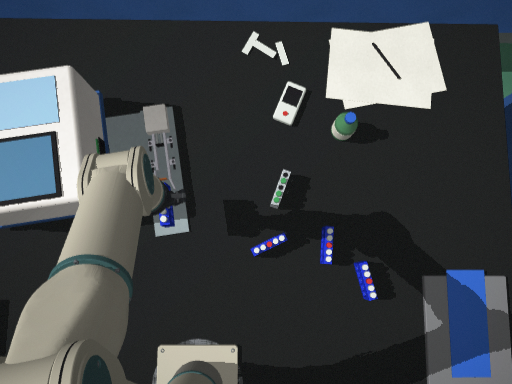

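```bash
python3 - <<'E'
from h import *
im=cv2.imread('pics/w4.png')
cv2.imwrite('pics/w4z.png',cv2.resize(im[0:220,170:300],None,fx=5,fy=2.7,interpolation=cv2.INTER_CUBIC))
E
```

```text
(no output)
```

View pics/w4z.png

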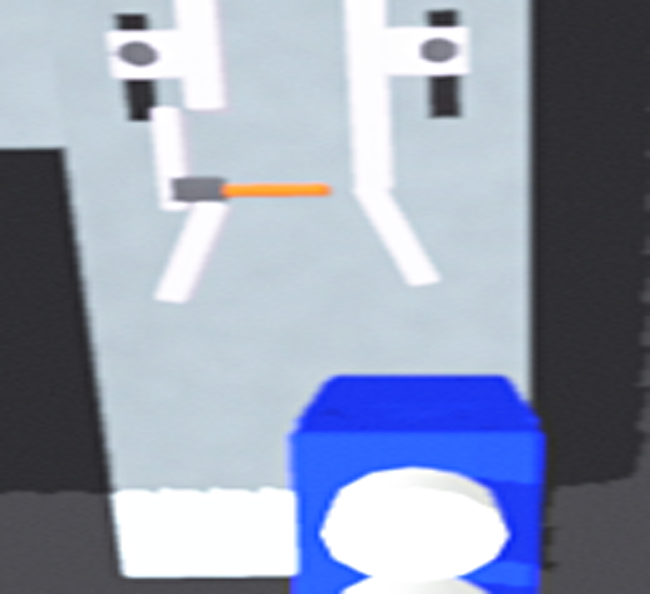

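>>> servo_tool(
  rows=[
    {"dx":0,"dy":0.01,"dz":-0.02,"wx":0,"wy":0,"wz":0,"fingers":1},
    {"dx":0,"dy":0.03,"dz":-0.015,"wx":0,"wy":0,"wz":0,"fingers":1},
    {"dx":0,"dy":0.02,"dz":0,"wx":0,"wy":0,"wz":0,"fingers":1},
    {"dx":0,"dy":0,"dz":0,"wx":0,"wy":0,"wz":0,"fingers":1},
    {"dx":0,"dy":0,"dz":0,"wx":0,"wy":0,"wz":0,"fingers":1},
  ],
)

```text
clock: 7.25
eef_pos: [482.9, 95.8, 176.6]
tool_rot: [-0.972, 1.569, -2.401]
force: [-1.1, 0.1, -1.6]
width: 18.0
```

```bash
python3 - <<'E'
from h import *
import pickle
plan([440,83,180],0.14-np.pi/2)
im,ci=snap('wrist','w5.png'); pickle.dump(ci,open('c5.pkl','wb'))
for n in ['analyser','lane_mouth']:
  for d in ctrl.mark_of(n,'wrist'): print(n,d, onz(ci,d['point'],6).round(1))
im=cv2.imread('pics/w5.png')
cv2.imwrite('pics/w5z.png',cv2.resize(im[0:200,180:320],None,fx=5,fy=3,interpolation=cv2.INTER_CUBIC))
E
```

```text
t 7.25 pos [482.9  95.8 176.6] jawyaw -1.4289 xax [-0.0014 -0.0013 -1.    ] F [-1.1  0.1 -1.6] w 18.0
shift units [-0.0044 -0.0591  0.0088] mm [ -3.3 -44.3   6.6] turn units [0.018 0.01  0.015]
lane_mouth {'point': [253.0, 120.6], 'conf': 0.94} [527.7 100.1   6. ]
```

View pics/w5.png

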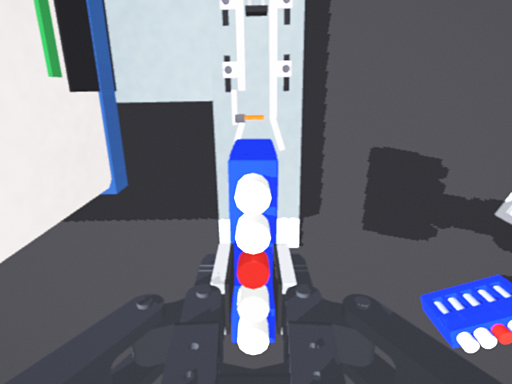

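View pics/w5z.png

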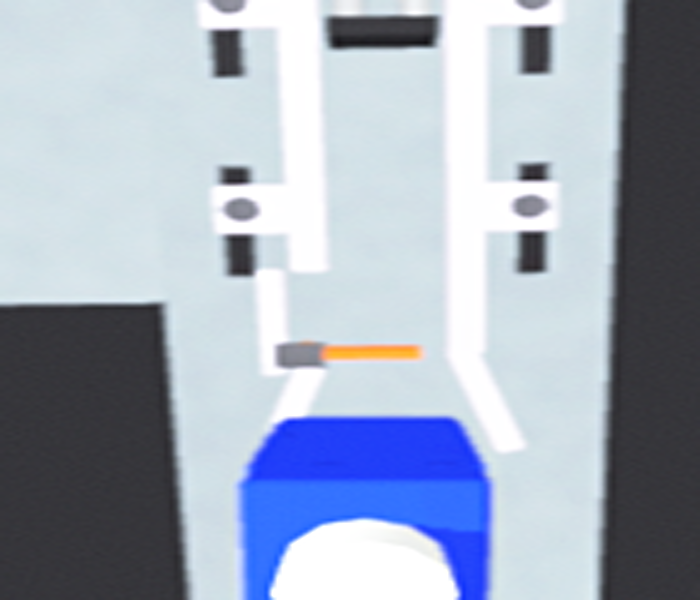

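```bash
cat > m5.py <<'E'
from h import *
import pickle
np.set_printoptions(precision=2,suppress=True)
ci=pickle.load(open('c5.pkl','rb'))
f=lambda x,y:(180+x/5,y/3)
L1,L2,R1,R2=[onz(ci,f(*p),6) for p in [(322,50),(326,265),(447,50),(450,345)]]
print('walls',L1,L2,R1,R2)
for a,b in((L2,L1),(R2,R1)): print(np.arctan2(*(b-a)[1::-1]))
yaw=0.1414; u=np.array([np.cos(yaw),np.sin(yaw)]);v=np.array([-u[1],u[0]])
for p in(L1,L2,R1,R2): print('lat',p[:2]@v)
# plate edges
e=[onz(ci,f(*p),6) for p in [(165,320),(187,590),(625,20),(602,590)]]
for p in e: print('plate',p,p[:2]@v)
print(np.arctan2(*(e[0]-e[1])[1::-1]),np.arctan2(*(e[2]-e[3])[1::-1]))
for z in(25,27): print('flap',[(q[:2]@u,q[:2]@v) for q in (onz(ci,f(*p),z) for p in [(325,353),(420,353),(325,360),(420,360)])])
print('buffer face top', [ (onz(ci,f(*p),24)[:2]@u) for p in [(382,28),(382,47)]])
s,p,R=st(); print('TCP',p[:2]@u,p[:2]@v)
zt=p[2]-27+66
r=[onz(ci,f(*q),zt) for q in [(241,481),(490,481)]];print('rack front top',[(q[:2]@u,q[:2]@v) for q in r])
r=[onz(ci,f(*q),zt-66) for q in [(283,419),(457,419)]];print('rack front foot',[(q[:2]@u,q[:2]@v) for q in r])
g=lambda x,y:(x,y)
r=[onz(ci,q,zt) for q in [(231,340),(276,340)]];print('rack rear top',[(q[:2]@u,q[:2]@v) for q in r])
E
python3 m5.py
```

```text
walls [621.43 121.63   6.  ] [557.92 112.3    6.  ] [624.74  98.34   6.  ] [535.72  83.68   6.  ]
0.14585907276265025
0.163283250135841
lat 32.83498725991772
lat 32.54875679960946
lat 9.31753192047521
lat 7.3434340222722705
plate [535.73 142.32   6.  ] 65.3973237916275
plate [440.62 127.46   6.  ] 64.09528288525965
plate [637.69  66.76   6.  ] -23.776955447657574
plate [453.51  36.64   6.  ] -27.636731254308863
0.15492725407788394 0.16208379965804476
flap [(np.float64(541.1166006246394), np.float64(32.540344844152614)), (np.float64(541.1134001414802), np.float64(14.094720446738528)), (np.float64(538.8979873827942), np.float64(32.5568701699064)), (np.float64(538.8946357894716), np.float64(14.072333761217743))]
flap [(np.float64(541.2860957038812), np.float64(32.495932827811814)), (np.float64(541.2829145073138), np.float64(14.161464531021888)), (np.float64(539.0808521583632), np.float64(32.512358569472745)), (np.float64(539.0775207622448), np.float64(14.139212751027486))]
buffer face top [np.float64(634.9541406713989), np.float64(629.9259031422092)]
TCP 491.90087710399166 26.861743235536657
rack front top [(np.float64(539.4181574748445), np.float64(35.636932708063185)), (np.float64(539.4112871563234), np.float64(14.28192781502318))]
rack front foot [(np.float64(538.425519422609), np.float64(35.05261634252611)), (np.float64(538.4201787901416), np.float64(13.559085371776604))]
rack rear top [(np.float64(445.23133584487994), np.float64(36.355026981109745)), (np.float64(445.2057492867444), np.float64(13.145594578365902))]
```

```bash
cat >> h.py <<'E'
def edge(g,rows,c0,c1,sign):
    """per row: subpixel column of strongest signed gradient between line c0 (at first row) and c1 (at last) +-w"""
    pts=[]
    n=len(rows)
    for i,r in enumerate(rows):
        c=c0+(c1-c0)*i/(n-1); a=int(c)-6
        seg=cv2.GaussianBlur(g[r:r+1,:].astype(np.float32),(5,1),0)[0]
        d=sign*(seg[a+1:a+14]-seg[a-1:a+12]); k=int(np.argmax(d))
        if d[k]<8: continue
        if 0<k<len(d)-1:
            den=d[k-1]-2*d[k]+d[k+1]; k=k+(0.5*(d[k-1]-d[k+1])/den if den else 0)
        pts.append((a+k,r))
    P=np.array(pts,float)
    for _ in range(3):
        q=np.polyfit(P[:,1],P[:,0],1); e=P[:,0]-np.polyval(q,P[:,1]); P=P[abs(e)<max(0.6,2*e.std())]
    return q,e.std(),len(P)
def lyaw(ci,q,r0,r1,z):
    A=onz(ci,(np.polyval(q,r0),r0),z);B=onz(ci,(np.polyval(q,r1),r1),z); return np.arctan2(A[1]-B[1],A[0]-B[0]),A,B
E
cat > m6.py <<'E'
from h import *
import pickle
np.set_printoptions(precision=2,suppress=True)
ci=pickle.load(open('c5.pkl','rb')); im=cv2.imread('pics/w5.png').astype(np.float32)
g=im.mean(2); red=im[...,2]
zt=176.6-27+66
for nm,G,rows,c0,c1,sg,z in [('plateR',g,range(5,190),305,300.5,-1,6),('plateL',g,range(108,190),213,217,1,6),('wallLin',red,range(20,85),244.5,245,-1,6),('wallRin',red,range(20,110),269,270,1,6),
  ('rackL',im[...,0],range(165,235),228.2,229,1,zt),('rackR',im[...,0],range(165,235),278,277,-1,zt)]:
    rows=list(rows); q,e,n=edge(G,rows,c0,c1,sg); print(nm,q,round(e,2),n,lyaw(ci,q,rows[0],rows[-1],z))
E
python3 m6.py
```

```text
plateR [ -0.03 304.47] 0.07 185 (np.float64(0.15951948291207718), array([638.96,  67.62,   6.  ]), array([462.09,  39.17,   6.  ]))
plateL [  0.05 206.73] 0.06 82 (np.float64(0.15882956265967213), array([534.35, 142.71,   6.  ]), array([449.33, 129.09,   6.  ]))
wallLin [  0.02 243.14] 0.07 65 (np.float64(0.15845290743159407), array([618.53, 122.  ,   6.  ]), array([561.97, 112.96,   6.  ]))
wallRin [  0.01 268.34] 0.06 90 (np.float64(0.1618602658587466), array([621.83,  98.79,   6.  ]), array([541.46,  85.66,   6.  ]))
rackL [  0.03 221.9 ] 0.1 54 (np.float64(0.14158483864065086), array([526.78, 111.96, 215.6 ]), array([494.58, 107.37, 215.6 ]))
rackR [ -0.02 281.92] 0.38 53 (np.float64(0.1409255120037097), array([529.93,  89.8 , 215.6 ]), array([497.72,  85.23, 215.6 ]))
```

```bash
cat >> h.py <<'E'
YAW=0.1595; U=np.array([np.cos(YAW),np.sin(YAW)]);V=np.array([-U[1],U[0]])
uv=lambda p:np.array([np.dot(p[:2],U),np.dot(p[:2],V)])
W=lambda u,v,z:np.array([*(u*U+v*V),z])
E
python3 - <<'E'
from h import *
for p in [(618.53,122),(561.97,112.96),(621.83,98.79),(541.46,85.66),(638.96,67.62),(462.09,39.17),(534.35,142.71),(449.33,129.09),(526.78,111.96),(494.58,107.37),(529.93,89.8),(497.72,85.23),(482.9,95.8)]: print(p,uv(p).round(2))
import pickle
ci=pickle.load(open('c5.pkl','rb'));f=lambda x,y:(180+x/5,y/3)
print('flap',uv(onz(ci,f(370,353),26)),'front',uv(onz(ci,f(365,481),215.6)))
print(W(447,14,100))
plan(W(447,12,75),YAW-np.pi/2)
E
```

```text
(618.53, 122) [630.06  22.21]
(561.97, 112.96) [572.78  22.27]
(621.83, 98.79) [629.63  -1.23]
(541.46, 85.66) [548.19  -1.42]
(638.96, 67.62) [641.59 -34.72]
(462.09, 39.17) [462.45 -34.72]
(534.35, 142.71) [550.23  56.03]
(449.33, 129.09) [464.13  56.09]
(526.78, 111.96) [537.88  26.87]
(494.58, 107.37) [505.36  27.46]
(529.93, 89.8) [537.47   4.49]
(497.72, 85.23) [504.94   5.1 ]
(482.9, 95.8) [491.99  17.89]
flap [541.54207767  14.00828008] front [539.70846488  15.23716778]
[439.1026041   84.81687963 100.        ]
t 7.4 pos [483.2  95.9 176.9] jawyaw -1.4288 xax [-4.e-04 -9.e-04 -1.e+00] F [-0.5  0.3 -2.1] w 18.2
shift units [ 0.136  -0.0602  0.0089] mm [102.  -45.1   6.7] turn units [-0.168  0.008  0.005]
```

>>> servo_tool(
  rows=[
    {"dx":0,"dy":-0.03,"dz":0.005,"wx":-0.17,"wy":0.008,"wz":0.005,"fingers":1},
    {"dx":0.03,"dy":-0.02,"dz":0.004,"wx":0,"wy":0,"wz":0,"fingers":1},
    {"dx":0.05,"dy":-0.01,"dz":0,"wx":0,"wy":0,"wz":0,"fingers":1},
    {"dx":0.04,"dy":0,"dz":0,"wx":0,"wy":0,"wz":0,"fingers":1},
    {"dx":0.016,"dy":0,"dz":0,"wx":0,"wy":0,"wz":0,"fingers":1},
  ],
)

```text
clock: 8.02
eef_pos: [439.5, 82.6, 73.9]
tool_rot: [-1.539, 1.569, -2.949]
force: [0.3, 0.3, -2.7]
width: 18.2
```

>>> servo_tool(
  rows=[
    {"dx":0,"dy":0,"dz":0,"wx":0,"wy":0,"wz":0,"fingers":1},
    {"dx":0,"dy":0,"dz":0,"wx":0,"wy":0,"wz":0,"fingers":1},
  ],
)

```text
clock: 8.28
eef_pos: [441.5, 83.1, 75.8]
tool_rot: [1.684, 1.568, 0.273]
force: [0.4, -0.2, -2.0]
width: 17.8
```

```bash
python3 - <<'E'
from h import *
import pickle
plan(W(447,12,40),YAW-np.pi/2); print(uv(st()[1]))
im,ci=snap('wrist','w6.png'); pickle.dump(ci,open('c6.pkl','wb'))
snap('side','s6.png')
im=cv2.imread('pics/w6.png')
cv2.imwrite('pics/w6z.png',cv2.resize(im[0:200,180:320],None,fx=5,fy=3,interpolation=cv2.INTER_CUBIC))
E
```

```text
t 8.275 pos [441.5  83.1  75.8] jawyaw -1.4106 xax [ 2.6e-03  7.0e-04 -1.0e+00] F [ 0.4 -0.2 -2. ] w 17.8
shift units [ 0.0478 -0.0029 -0.0001] mm [35.8 -2.1 -0. ] turn units [ 0.006 -0.003 -0.025]
[449.05023144  11.94703753]
```

View pics/w6.png

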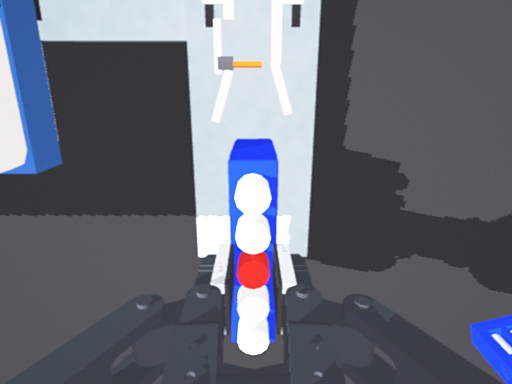

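View pics/w6z.png

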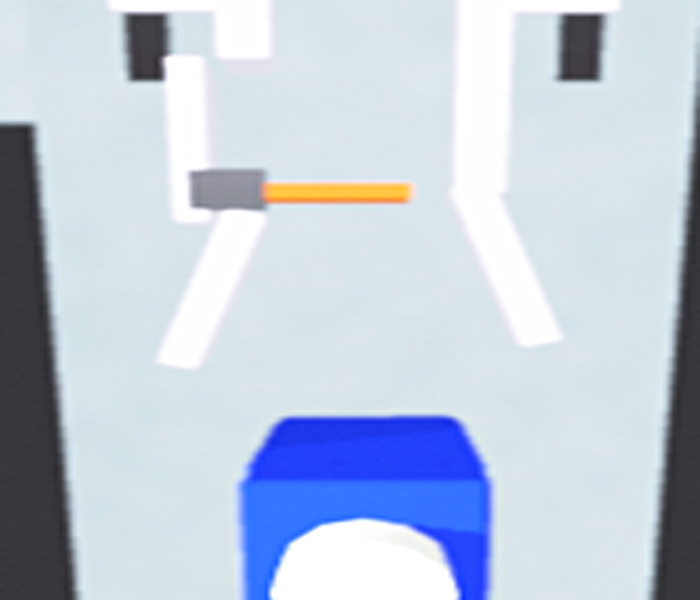

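View pics/s6.png

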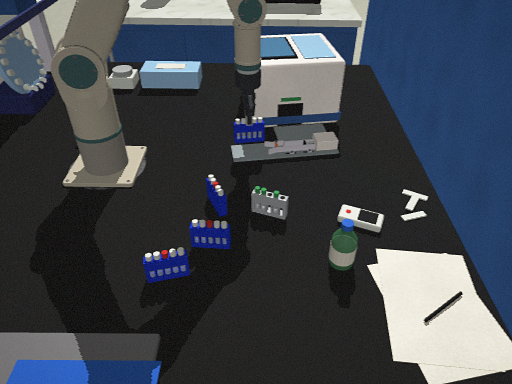

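```bash
cat > m7.py <<'E'
from h import *
import pickle
np.set_printoptions(precision=2,suppress=True)
ci=pickle.load(open('c6.pkl','rb')); im=cv2.imread('pics/w6.png').astype(np.float32)
g=im.mean(2); red=im[...,2]
foot=75.5-27.3; zt=foot+66
for nm,G,rows,c0,c1,sg,z in [('plateR',g,range(5,205),322,308.5,-1,6),('plateL',g,range(50,205),187,196,1,6),('wallRin',red,range(6,55),270.5,271,1,6),
  ('rackL',im[...,0],range(165,235),228.2,229,1,zt),('rackR',im[...,0],range(165,235),278,277,-1,zt)]:
    rows=list(rows); q,e,n=edge(G,rows,c0,c1,sg); y,A,B=lyaw(ci,q,rows[0],rows[-1],z); print(nm,round(e,2),n,round(y,4),uv(A),uv(B))
f=lambda x,y:(180+x/5,y/3)
print('flare ends in floor',[uv(onz(ci,f(*p),6)) for p in [(200,367),(522,347)]],'top',[uv(onz(ci,f(*p),24)) for p in [(205,367),(517,347)]])
print('flap',uv(onz(ci,f(370,192),25)),uv(onz(ci,f(410,192),25)),'leftwall',uv(onz(ci,f(270,40),6)))
print('front top',[uv(onz(ci,f(*p),zt)) for p in [(241,481),(490,481)]],'foot',[uv(onz(ci,f(*p),foot)) for p in [(281,418),(459,418)]])
E
python3 m7.py
```

```text
plateR 0.06 200 0.1597 [579.01 -34.65] [438.86 -34.67]
plateL 0.06 155 0.1587 [551.4   55.94] [438.84  56.03]
wallRin 0.07 49 0.1605 [578.42  -1.56] [548.86  -1.59]
rackL 0.08 50 0.1592 [494.38  21.85] [461.73  21.87]
rackR 0.38 50 0.1576 [494.39  -0.69] [461.74  -0.63]
flare ends in floor [array([502.39,  34.46]), array([507.18, -12.75])] top [array([504.08,  32.03]), array([508.53, -10.43])]
flap [541.14   9.55] [541.14   4.39] leftwall [574.05  22.94]
front top [array([496.44,  20.9 ]), array([496.44,  -0.63])] foot [array([496.  ,  20.62]), array([496.01,  -1.48])]
```

>>> servo_tool(
  rows=[
    {"dx":0.03,"dy":-0.002,"dz":-0.0006,"wx":0,"wy":0,"wz":0,"fingers":1},
    {"dx":0.018,"dy":0,"dz":0,"wx":0,"wy":0,"wz":0,"fingers":1},
    {"dx":0.004,"dy":0,"dz":0,"wx":0,"wy":0,"wz":0,"fingers":1},
    {"dx":0,"dy":0,"dz":0,"wx":0,"wy":0,"wz":0,"fingers":1},
    {"dx":0,"dy":0,"dz":0,"wx":0,"wy":0,"wz":0,"fingers":1},
  ],
)

```text
clock: 9.0
eef_pos: [439.4, 83.2, 36.4]
tool_rot: [1.686, 1.569, 0.275]
force: [0.4, -0.1, -2.4]
width: 18.1
```

>>> servo_tool(
  rows=[
    {"dx":0,"dy":0,"dz":0,"wx":0,"wy":0,"wz":0,"fingers":1},
  ],
)

```text
clock: 9.12
eef_pos: [439.4, 83.3, 36.3]
tool_rot: [1.714, 1.569, 0.303]
force: [-0.5, -1.2, -2.3]
width: 18.1
```

>>> servo_tool(
  rows=[
    {"dx":0,"dy":0,"dz":0,"wx":0,"wy":0,"wz":0,"fingers":1},
  ],
)

```text
clock: 9.25
eef_pos: [439.2, 83.2, 36.2]
tool_rot: [1.731, 1.569, 0.32]
force: [0.1, 0.1, -2.7]
width: 18.1
```

>>> servo_tool(
  rows=[
    {"dx":0.002,"dy":0,"dz":0,"wx":0,"wy":0,"wz":0,"fingers":1},
    {"dx":0,"dy":0,"dz":0,"wx":0,"wy":0,"wz":0,"fingers":1},
  ],
)

```text
clock: 9.5
eef_pos: [438.9, 83.1, 34.3]
tool_rot: [1.83, 1.57, 0.42]
force: [-0.3, -0.0, -3.2]
width: 18.2
```

>>> servo_tool(
  rows=[
    {"dx":0.001,"dy":0,"dz":0,"wx":0,"wy":0,"wz":0,"fingers":1},
    {"dx":0,"dy":0,"dz":0,"wx":0,"wy":0,"wz":0,"fingers":1},
  ],
)

```text
clock: 9.75
eef_pos: [439.0, 83.2, 33.6]
tool_rot: [1.827, 1.57, 0.417]
force: [0.0, -0.8, -2.2]
width: 17.9
```

>>> servo_tool(
  rows=[
    {"dx":0.0007,"dy":0,"dz":0,"wx":0,"wy":0,"wz":0,"fingers":1},
    {"dx":0,"dy":0,"dz":0,"wx":0,"wy":0,"wz":0,"fingers":1},
  ],
)

```text
clock: 10.0
eef_pos: [439.0, 83.1, 33.2]
tool_rot: [1.731, 1.57, 0.32]
force: [0.6, -0.1, -2.4]
width: 18.0
```

>>> servo_tool(
  rows=[
    {"dx":0.0006,"dy":0,"dz":0,"wx":0,"wy":0,"wz":0,"fingers":1},
    {"dx":0,"dy":0,"dz":0,"wx":0,"wy":0,"wz":0,"fingers":1},
  ],
)

```text
clock: 10.25
eef_pos: [439.1, 83.0, 33.0]
tool_rot: [1.634, 1.57, 0.223]
force: [-0.2, -1.7, 4.1]
width: 18.0
```

>>> servo_tool(
  rows=[
    {"dx":0.0006,"dy":0,"dz":0,"wx":0,"wy":0,"wz":0,"fingers":1},
    {"dx":0,"dy":0,"dz":0,"wx":0,"wy":0,"wz":0,"fingers":1},
  ],
)

```text
clock: 10.5
eef_pos: [439.1, 83.0, 33.0]
tool_rot: [1.606, 1.57, 0.196]
force: [-1.7, -1.8, 10.0]
width: 18.1
```

>>> servo_tool(
  rows=[
    {"dx":-0.0009,"dy":0,"dz":0,"wx":0,"wy":0,"wz":0,"fingers":1},
    {"dx":0,"dy":0,"dz":0,"wx":0,"wy":0,"wz":0,"fingers":1},
  ],
)

```text
clock: 10.75
eef_pos: [439.1, 83.1, 33.1]
tool_rot: [1.687, 1.57, 0.276]
force: [-0.8, -0.9, 4.5]
width: 18.3
```

```bash
python3 - <<'E'
from h import *
import pickle
print(uv(st()[1])); plan(W(490,uv(st()[1])[1],33),YAW-np.pi/2)
im,ci=snap('wrist','w8.png'); pickle.dump(ci,open('c6.pkl','wb'))
im=cv2.imread('pics/w8.png')
cv2.imwrite('pics/w8z.png',cv2.resize(im[0:200,180:320],None,fx=5,fy=3,interpolation=cv2.INTER_CUBIC))
E
```

```text
[446.68859354  12.32808046]
t 10.75 pos [439.1  83.1  33.1] jawyaw -1.4105 xax [ 9.e-04  2.e-04 -1.e+00] F [-0.8 -0.9  4.5] w 18.3
shift units [0.0001 0.0577 0.    ] mm [ 0.1 43.3  0. ] turn units [ 0.007 -0.001 -0.009]
```

View pics/w8z.png

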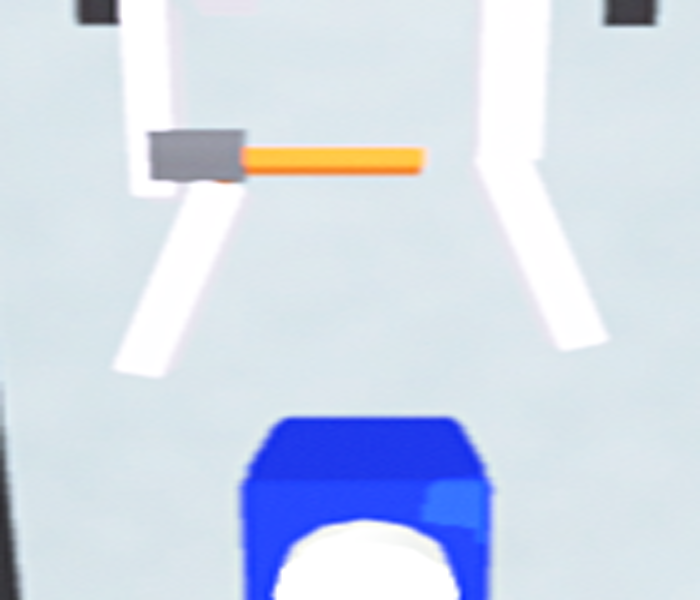

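>>> servo_tool(
  rows=[
    {"dx":-0.0006,"dy":0,"dz":0,"wx":0,"wy":0,"wz":0,"fingers":1},
    {"dx":0,"dy":0,"dz":0,"wx":0,"wy":0,"wz":0,"fingers":1},
  ],
)

```text
clock: 11.05
eef_pos: [439.0, 83.3, 33.2]
tool_rot: [1.95, 1.57, 0.54]
force: [0.3, -0.3, -1.1]
width: 17.4
```

```bash
cat > m8.py <<'E'
from h import *
import pickle
np.set_printoptions(precision=2,suppress=True)
ci=pickle.load(open('c6.pkl','rb')); im=cv2.imread('pics/w8.png').astype(np.float32)
g=im.mean(2); red=im[...,2]
foot=6; zt=72
for nm,G,rows,c0,c1,sg,z in [('wallRin',red,range(3,48),276,275.2,1,6),('wallRout',red,range(3,48),289.8,288,-1,24),
  ('rackL',im[...,0],range(165,235),228.2,229,1,zt),('rackR',im[...,0],range(165,235),278,277,-1,zt)]:
    rows=list(rows); q,e,n=edge(G,rows,c0,c1,sg); y,A,B=lyaw(ci,q,rows[0],rows[-1],z); print(nm,round(e,2),n,round(y,4),uv(A),uv(B))
f=lambda x,y:(180+x/5,y/3)
for nm,P,z in [('pin',[(150,155),(245,155)],27),('flap ends',[(245,158),(424,158)],25),('flare end floor',[(167,376),(560,350)],6),('flare top outer',[(114,368),(608,340)],24),('foot',[(281,418),(459,418)],6),('top',[(241,481),(491,481)],72)]:
    print(nm,[uv(onz(ci,f(*p),z)) for p in P])
# row profile of front foot edge & flare
r=im[138]; d=im[...,2]
for row in (141,143,145): 
    x=np.where(d[row,220:290]<120)[0]+220; print(row,x.min(),x.max(),np.round(d[row,x.min()-2:x.min()+2]),np.round(d[row,x.max()-1:x.max()+3]))
E
python3 m8.py
```

```text
wallRin 0.1 45 0.1603 [568.45  -1.9 ] [546.19  -1.92]
wallRout 0.07 45 0.1574 [564.58  -7.81] [544.25  -7.76]
rackL 0.16 70 0.1585 [492.22  21.44] [459.69  21.47]
rackR 0.27 68 0.1535 [492.22  -0.36] [459.7   -0.17]
pin [array([541.71,  32.71]), array([541.72,  22.93])]
flap ends [array([541.43,  23.07]), array([541.43,   4.42])]
flare end floor [array([502.19,  34.75]), array([507.37, -13.09])]
flare top outer [array([505.53,  38.5 ]), array([510.6 , -16.27])]
foot [array([493.67,  20.95]), array([493.68,  -1.08])]
top [array([494.27,  21.23]), array([494.27,  -0.29])]
141 235 271 [215. 181. 105.  44.] [ 31.  85. 169. 214.]
143 234 272 [218. 178.  95.  33.] [ 39. 104. 185. 220.]
145 234 272 [202. 137.  56.  25.] [ 21.  49. 125. 193.]
```

>>> servo_tool(
  rows=[
    {"dx":0,"dy":0.006,"dz":0,"wx":0,"wy":0,"wz":0,"fingers":1},
    {"dx":0,"dy":0.01,"dz":0,"wx":0,"wy":0,"wz":0,"fingers":1},
    {"dx":0,"dy":0.01,"dz":0,"wx":0,"wy":0,"wz":0,"fingers":1},
    {"dx":0,"dy":0.01,"dz":0,"wx":0,"wy":0,"wz":0,"fingers":1},
    {"dx":0,"dy":0.006,"dz":0,"wx":0,"wy":0,"wz":0,"fingers":1},
  ],
)

```text
clock: 11.68
eef_pos: [470.9, 88.3, 33.4]
tool_rot: [1.708, 1.57, 0.297]
force: [0.2, 0.0, -3.2]
width: 18.1
```

```bash
python3 - <<'E'
from h import *
import pickle
s,p,R=st();print(uv(p),s['force'][:2]@U,s['force'][:2]@V); plan(W(520,12.3,33.2),YAW-np.pi/2)
im,ci=snap('wrist','w9.png'); pickle.dump(ci,open('c9.pkl','wb'))
im=cv2.imread('pics/w9.png')
cv2.imwrite('pics/w9z.png',cv2.resize(im[0:200,180:320],None,fx=5,fy=3,interpolation=cv2.INTER_CUBIC))
E
```

```text
[478.94650401  12.43572568] 0.23736768843308823 0.00378602045641329
t 11.675 pos [470.9  88.3  33.4] jawyaw -1.4105 xax [ 1.2e-03  4.0e-04 -1.0e+00] F [ 0.2  0.  -3.2] w 18.1
shift units [0.0003 0.0547 0.0002] mm [ 0.2 41.1  0.2] turn units [ 0.008 -0.002 -0.012]
```

View pics/w9z.png

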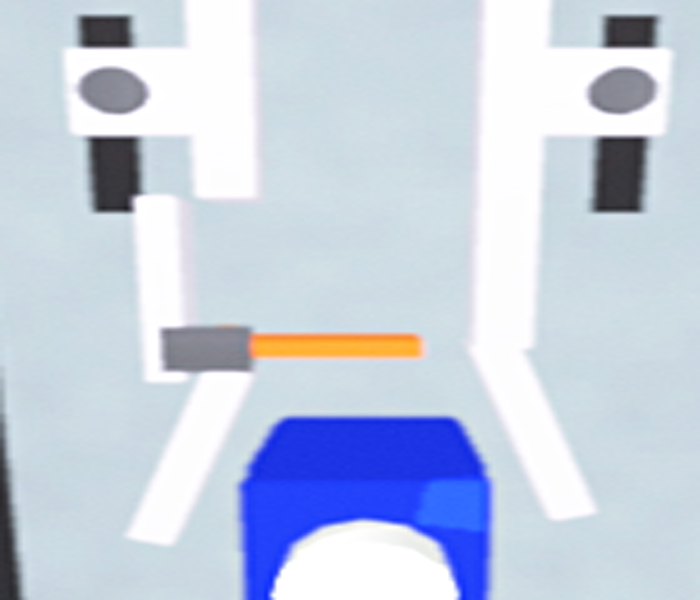

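>>> servo_tool(
  rows=[
    {"dx":0.0004,"dy":0.006,"dz":-0.0002,"wx":0,"wy":0,"wz":0,"fingers":1},
    {"dx":0,"dy":0.006,"dz":0,"wx":0,"wy":0,"wz":0,"fingers":1},
    {"dx":0,"dy":0.006,"dz":0,"wx":0,"wy":0,"wz":0,"fingers":1},
    {"dx":0,"dy":0.006,"dz":0,"wx":0,"wy":0,"wz":0,"fingers":1},
  ],
)

```text
clock: 12.22
eef_pos: [485.1, 90.5, 33.1]
tool_rot: [-1.536, 1.566, -2.946]
force: [-8.0, -1.1, 9.0]
width: 18.1
```

>>> servo_tool(
  rows=[
    {"dx":0,"dy":0.005,"dz":0,"wx":0,"wy":0,"wz":0,"fingers":1},
    {"dx":0,"dy":0.005,"dz":0,"wx":0,"wy":0,"wz":0,"fingers":1},
    {"dx":0,"dy":0.005,"dz":0,"wx":0,"wy":0,"wz":0,"fingers":1},
  ],
)

```text
clock: 12.6
eef_pos: [495.5, 91.8, 33.2]
tool_rot: [-1.474, 1.565, -2.885]
force: [-4.2, -2.4, 5.5]
width: 18.1
```

```bash
python3 - <<'E'
from h import *
import pickle
s,p,R=st();print(uv(p),s['force'][:2]@U,s['force'][:2]@V); plan(W(545,12.3,33.2),YAW-np.pi/2)
im,ci=snap('wrist','w10.png'); pickle.dump(ci,open('c9.pkl','wb'))
im=cv2.imread('pics/w10.png')
cv2.imwrite('pics/w10z.png',cv2.resize(im[0:200,180:320],None,fx=5,fy=3,interpolation=cv2.INTER_CUBIC))
E
```

```text
[503.78613299  11.94024565] -4.566883121139819 -1.718211144633873
t 12.6 pos [495.5  91.8  33.2] jawyaw -1.411 xax [-0.0058 -0.0015 -1.    ] F [-4.2 -2.4  5.5] w 18.1
shift units [-0.0004  0.055  -0.0005] mm [-0.3 41.2 -0.3] turn units [0.003 0.006 0.057]
```

View pics/w10z.png

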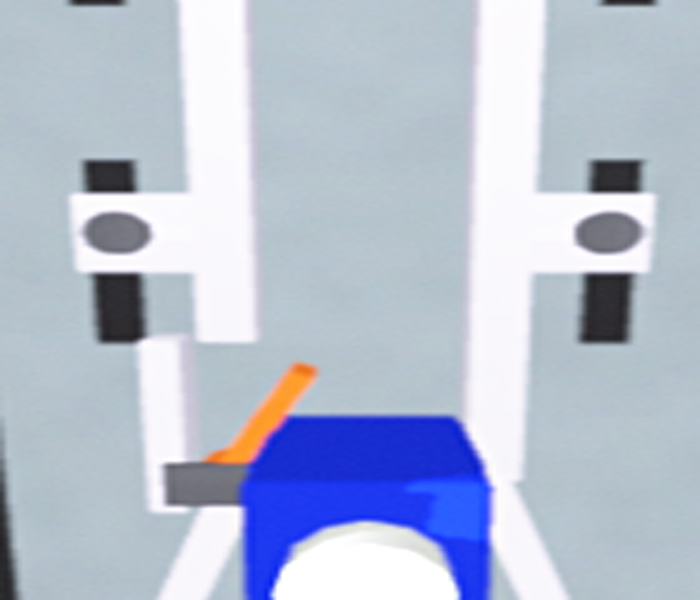

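```bash
cat > m10.py <<'E'
from h import *
import pickle
np.set_printoptions(precision=2,suppress=True)
ci=pickle.load(open('c9.pkl','rb')); im=cv2.imread('pics/w10.png').astype(np.float32)
red=im[...,1]
for nm,G,rows,c0,c1,sg,z in [('wallRin',red,range(5,130),275,273.5,1,6),('wallLin',red,range(5,108),229.5,231.5,-1,6),
  ('rackL',im[...,0],range(165,235),228.2,229,1,72),('rackR',im[...,0],range(165,235),278,277,-1,72)]:
    rows=list(rows); q,e,n=edge(G,rows,c0,c1,sg); y,A,B=lyaw(ci,q,rows[0],rows[-1],z); print(nm,q,round(e,2),n,round(y,4),uv(A),uv(B))
f=lambda x,y:(180+x/5,y/3)
for nm,P,z in [('foot',[(281,418),(457,418)],6),('top',[(243,481),(491,481)],72)]:
    print(nm,[uv(onz(ci,f(*p),z)) for p in P])
E
python3 m10.py
```

```text
wallRin [ -0.02 275.41] 0.08 125 0.1596 [624.19  -2.13] [556.89  -2.13]
wallLin [  0.02 228.46] 0.08 103 0.1583 [624.19  23.56] [569.94  23.62]
rackL [  0.02 225.48] 0.15 54 0.1527 [549.61  20.86] [517.03  21.08]
rackR [ -0.04 286.02] 0.98 50 0.1419 [549.6   -1.02] [517.02  -0.45]
foot [array([550.59,  20.53]), array([550.58,  -1.23])]
top [array([551.65,  20.67]), array([551.65,  -0.63])]
```

>>> servo_tool(
  rows=[
    {"dx":-0.0005,"dy":0.004,"dz":-0.0007,"wx":-0.04,"wy":0,"wz":0.05,"fingers":1},
    {"dx":0,"dy":0.005,"dz":0,"wx":0,"wy":0,"wz":0,"fingers":1},
    {"dx":0,"dy":0.005,"dz":0,"wx":0,"wy":0,"wz":0,"fingers":1},
  ],
)

```text
clock: 13.02
eef_pos: [510.4, 95.4, 33.5]
tool_rot: [1.586, 1.563, 0.18]
force: [-0.5, -0.3, -2.1]
width: 17.9
```

```bash
cat > q.py <<'E'
import sys
from h import *
import pickle
s,p,R=st();print(uv(p).round(2),'Fu,Fv',round(s['force'][:2]@U,2),round(s['force'][:2]@V,2)); plan(W(591,12.3,33.2),YAW-np.pi/2)
if len(sys.argv)>1:
    n=sys.argv[1]
    im,ci=snap('wrist',f'w{n}.png'); pickle.dump(ci,open(f'c{n}.pkl','wb'))
    im=cv2.imread(f'pics/w{n}.png')
    cv2.imwrite(f'pics/w{n}z.png',cv2.resize(im[0:200,180:320],None,fx=5,fy=3,interpolation=cv2.INTER_CUBIC))
E
python3 q.py 11
```

```text
[519.06  13.13] Fu,Fv -0.5 -0.26
t 13.025 pos [510.4  95.4  33.5] jawyaw -1.4064 xax [ 0.0073  0.0013 -1.    ] F [-0.5 -0.3 -2.1] w 17.9
shift units [0.0011 0.0959 0.0016] mm [ 0.8 71.9  1.2] turn units [ 0.047 -0.001 -0.071]
```

View pics/w11z.png

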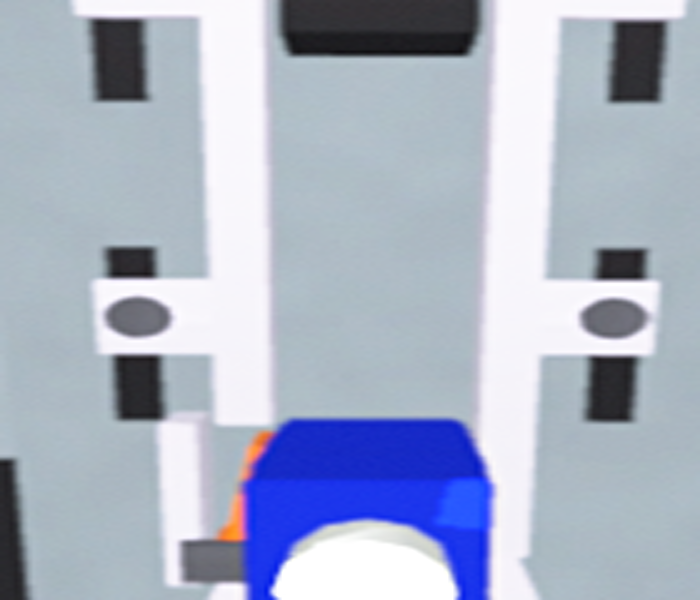

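>>> servo_tool(
  rows=[
    {"dx":0.0003,"dy":0.005,"dz":0,"wx":0.02,"wy":0,"wz":-0.06,"fingers":1},
    {"dx":0,"dy":0.006,"dz":0,"wx":0,"wy":0,"wz":0,"fingers":1},
    {"dx":0,"dy":0.006,"dz":0,"wx":0,"wy":0,"wz":0,"fingers":1},
  ],
)

```text
clock: 13.45
eef_pos: [522.3, 97.4, 33.4]
tool_rot: [-2.383, 1.571, 2.492]
force: [-1.2, -0.7, -1.6]
width: 17.9
```

```bash
python3 q.py 12
```

```text
[531.1   13.19] Fu,Fv -1.25 -0.5
t 13.45 pos [522.3  97.4  33.4] jawyaw -1.4083 xax [-1.e-04  1.e-04 -1.e+00] F [-1.2 -0.7 -1.6] w 17.9
shift units [0.0002 0.0799 0.0014] mm [ 0.2 59.9  1.1] turn units [ 0.028 -0.001  0.001]
```

View pics/w12z.png

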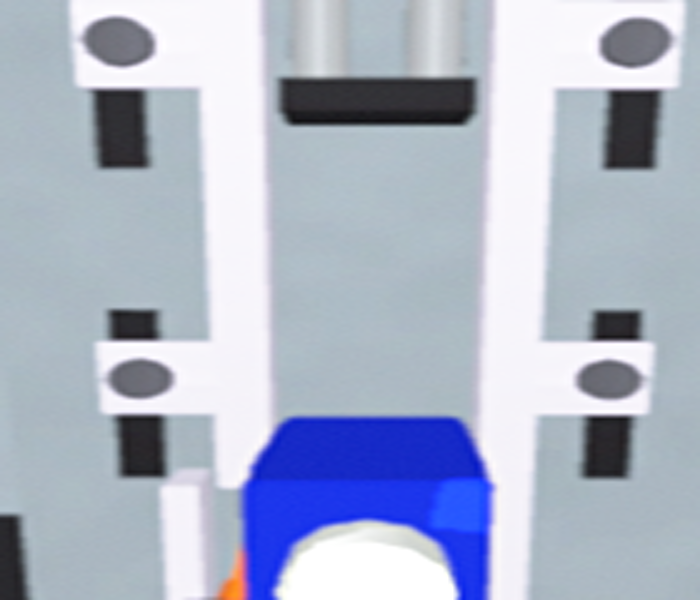

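>>> servo_tool(
  rows=[
    {"dx":0.0002,"dy":0.006,"dz":0,"wx":0.02,"wy":0,"wz":0,"fingers":1},
    {"dx":0,"dy":0.007,"dz":0,"wx":0,"wy":0,"wz":0,"fingers":1},
    {"dx":0,"dy":0.007,"dz":0,"wx":0,"wy":0,"wz":0,"fingers":1},
    {"dx":0,"dy":0.007,"dz":0,"wx":0,"wy":0,"wz":0,"fingers":1},
  ],
)

```text
clock: 14.0
eef_pos: [542.1, 100.6, 33.2]
tool_rot: [-1.915, 1.57, 2.958]
force: [-0.7, -1.7, -0.6]
width: 18.2
```

```bash
python3 q.py 13
```

```text
[551.23  13.23] Fu,Fv -0.99 -1.52
t 14.0 pos [542.1 100.6  33.2] jawyaw -1.4104 xax [-4.e-04  1.e-04 -1.e+00] F [-0.7 -1.7 -0.6] w 18.2
shift units [0.     0.053  0.0013] mm [ 0.  39.8  1. ] turn units [ 0.008 -0.001  0.004]
```

View pics/w13z.png

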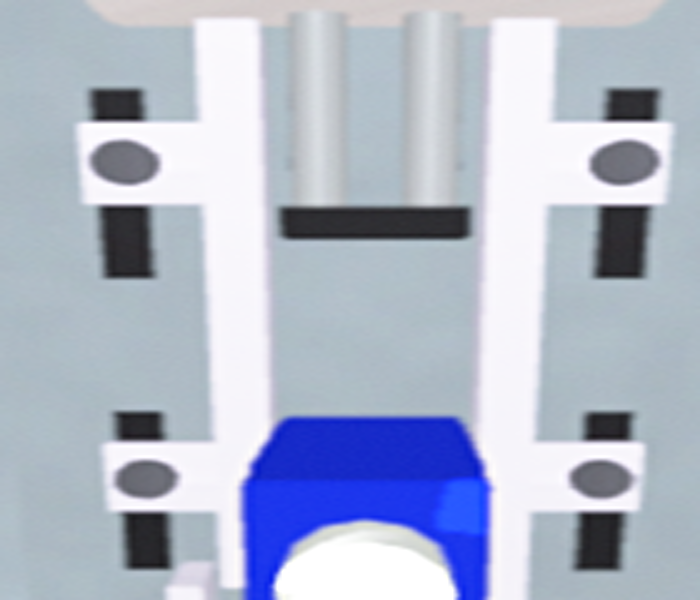

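>>> servo_tool(
  rows=[
    {"dx":0,"dy":0.007,"dz":0,"wx":0,"wy":0,"wz":0,"fingers":1},
    {"dx":0,"dy":0.007,"dz":0,"wx":0,"wy":0,"wz":0,"fingers":1},
    {"dx":0,"dy":0.007,"dz":0,"wx":0,"wy":0,"wz":0,"fingers":1},
    {"dx":0,"dy":0.006,"dz":0,"wx":0,"wy":0,"wz":0,"fingers":1},
    {"dx":0,"dy":0.004,"dz":0,"wx":0,"wy":0,"wz":0,"fingers":1},
  ],
)

```text
clock: 14.68
eef_pos: [565.0, 104.3, 33.2]
tool_rot: [-2.02, 1.57, 2.852]
force: [-2.6, -1.5, 0.9]
width: 18.4
```

```bash
python3 q.py 14
```

```text
[574.42  13.23] Fu,Fv -2.83 -1.05
t 14.675 pos [565.  104.3  33.2] jawyaw -1.4105 xax [-3.e-04  1.e-04 -1.e+00] F [-2.6 -1.5  0.9] w 18.4
shift units [0.     0.0221 0.0013] mm [ 0.  16.6  0.9] turn units [ 0.008 -0.001  0.003]
```

View pics/w14z.png

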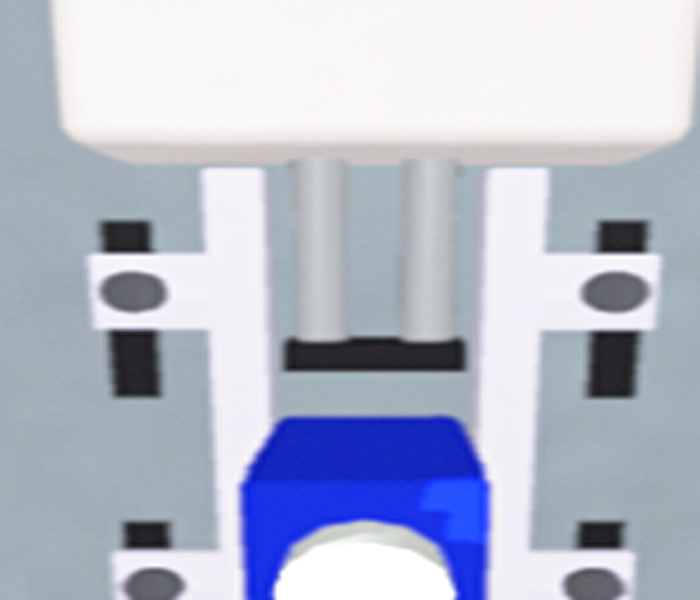

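>>> servo_tool(
  rows=[
    {"dx":-0.0002,"dy":0.005,"dz":0,"wx":0,"wy":0,"wz":0,"fingers":1},
    {"dx":0,"dy":0.004,"dz":0,"wx":0,"wy":0,"wz":0,"fingers":1},
    {"dx":0,"dy":0.004,"dz":0,"wx":0,"wy":0,"wz":0,"fingers":1},
    {"dx":0,"dy":0.003,"dz":0,"wx":0,"wy":0,"wz":0,"fingers":1},
  ],
)

```text
clock: 15.22
eef_pos: [575.9, 106.0, 33.3]
tool_rot: [-1.615, 1.569, -3.026]
force: [-4.3, -2.2, 3.7]
width: 18.0
```

```bash
python3 q.py
```

```text
[585.39  13.24] Fu,Fv -4.63 -1.53
t 15.225 pos [575.9 106.   33.3] jawyaw -1.4105 xax [-2.2e-03 -3.0e-04 -1.0e+00] F [-4.3 -2.2  3.7] w 18.0
shift units [0.0001 0.0075 0.0013] mm [0.  5.6 0.9] turn units [ 0.008 -0.001  0.021]
```

>>> servo_tool(
  rows=[
    {"dx":-0.0003,"dy":0.004,"dz":0,"wx":0,"wy":0,"wz":0.02,"fingers":1},
    {"dx":0,"dy":0.004,"dz":0,"wx":0,"wy":0,"wz":0,"fingers":1},
    {"dx":0,"dy":0.004,"dz":0,"wx":0,"wy":0,"wz":0,"fingers":1},
  ],
)

```text
clock: 15.6
eef_pos: [582.1, 106.9, 33.4]
tool_rot: [-1.568, 1.566, -2.979]
force: [-8.1, -2.2, 7.7]
width: 17.8
```

```bash
python3 q.py
```

```text
[591.7   13.14] Fu,Fv -8.36 -0.83
t 15.6 pos [582.1 106.9  33.4] jawyaw -1.4106 xax [-4.8e-03 -8.0e-04 -1.0e+00] F [-8.1 -2.2  7.7] w 17.8
shift units [ 0.0003 -0.0009  0.0011] mm [ 0.2 -0.7  0.8] turn units [0.006 0.    0.047]
```

>>> servo_tool(
  rows=[
    {"dx":-0.0004,"dy":0,"dz":0,"wx":0,"wy":0,"wz":0.05,"fingers":1},
    {"dx":-0.0003,"dy":0.002,"dz":0,"wx":0,"wy":0,"wz":0.02,"fingers":1},
    {"dx":0,"dy":0.002,"dz":0,"wx":0,"wy":0,"wz":0,"fingers":1},
  ],
)

```text
clock: 15.98
eef_pos: [584.7, 107.4, 33.8]
tool_rot: [1.559, 1.569, 0.149]
force: [-7.2, -1.3, 6.1]
width: 18.0
```

```bash
python3 q.py
```

```text
[594.39  13.19] Fu,Fv -7.27 -0.16
t 15.975 pos [584.7 107.4  33.8] jawyaw -1.4105 xax [ 2.e-03  3.e-04 -1.e+00] F [-7.2 -1.3  6.1] w 18.0
shift units [ 0.0008 -0.0045  0.0012] mm [ 0.6 -3.4  0.9] turn units [ 0.007  0.    -0.019]
```

>>> servo_tool(
  rows=[
    {"dx":-0.0004,"dy":0.002,"dz":0,"wx":0,"wy":0,"wz":0,"fingers":1},
    {"dx":-0.0003,"dy":0.003,"dz":0,"wx":0,"wy":0,"wz":0,"fingers":1},
    {"dx":0,"dy":0.003,"dz":0,"wx":0,"wy":0,"wz":0,"fingers":1},
  ],
)

```text
clock: 16.35
eef_pos: [590.1, 108.3, 34.3]
tool_rot: [1.523, 1.57, 0.112]
force: [-8.2, -2.7, 6.7]
width: 17.8
```

```bash
python3 q.py 15
```

```text
[599.81  13.19] Fu,Fv -8.5 -1.4
t 16.35 pos [590.1 108.3  34.3] jawyaw -1.4105 xax [ 8.e-04  1.e-04 -1.e+00] F [-8.2 -2.7  6.7] w 17.8
shift units [ 0.0014 -0.0117  0.0012] mm [ 1.1 -8.8  0.9] turn units [ 0.008  0.    -0.007]
```

View pics/w15.png

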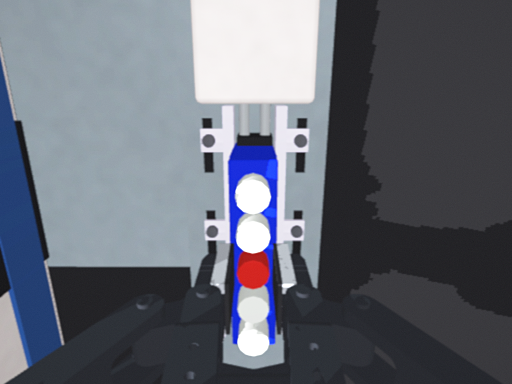

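```bash
python3 - <<'E'
from h import *
for n in (8,14,15):
    im=cv2.imread(f'pics/w{n}.png'); c=im[:,:,0].astype(int)-im[:,:,2]
    print(n,[int(v) for v in c[134:170,240]])
    # cap positions
    hs=cv2.cvtColor(im,cv2.COLOR_BGR2HSV)
    m=((hs[...,0]<8)|(hs[...,0]>172))&(hs[...,1]>120)&(hs[...,2]>80); m[:240]=0;m[300:]=0;m[:,:230]=0;m[:,280:]=0
    ys,xs=np.nonzero(m);print(xs.min(),xs.max(),ys.min(),ys.max())
    w=(im.min(2)>120); w[:, :236]=0;w[:,270:]=0
    ys=np.nonzero(w[:,253])[0]; ys=ys[ys>160]; print([int(y) for i,y in enumerate(ys) if i==0 or ys[i-1]!=y-1 or i==len(ys)-1 or ys[i+1]!=y+1])
E
```

```text
8 [18, 18, 16, 18, 55, 153, 211, 209, 208, 208, 206, 206, 206, 205, 206, 208, 206, 204, 207, 206, 206, 207, 206, 206, 205, 208, 218, 217, 216, 215, 214, 217, 215, 215, 216, 216]
238 268 252 288
[173, 254, 289, 355]
14 [22, 21, 21, 24, 59, 132, 174, 172, 170, 171, 167, 170, 167, 168, 170, 169, 170, 170, 170, 169, 170, 169, 167, 170, 168, 171, 193, 205, 203, 202, 204, 204, 205, 206, 204, 205]
238 268 252 288
[174, 254, 289, 368]
15 [6, 5, 2, 3, 3, 1, 3, 4, 1, 0, -4, 46, 145, 163, 160, 157, 159, 158, 159, 158, 157, 159, 160, 160, 158, 166, 190, 200, 198, 196, 195, 196, 197, 197, 196, 197]
238 268 252 288
[173, 253, 289, 368]
```

View pics/w15z.png

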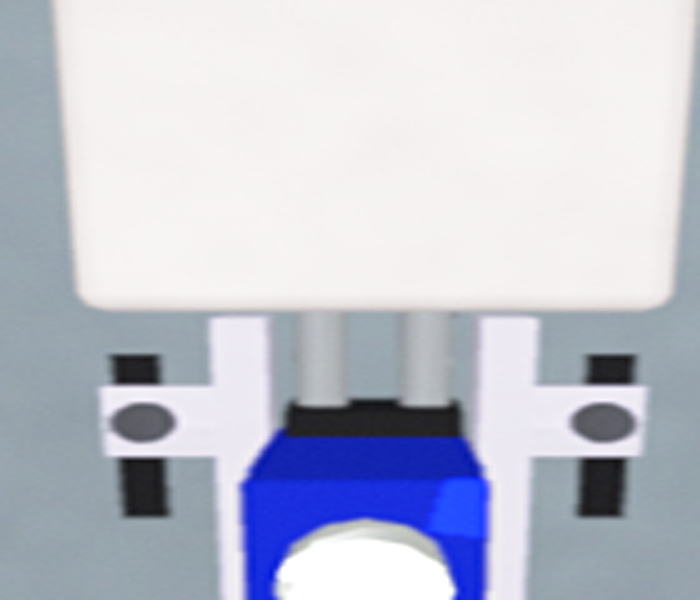

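>>> servo_tool(
  rows=[
    {"dx":-0.0007,"dy":0,"dz":0,"wx":0,"wy":0,"wz":0,"fingers":1},
    {"dx":0,"dy":0,"dz":0,"wx":0,"wy":0,"wz":0,"fingers":1},
  ],
)

```text
clock: 16.65
eef_pos: [590.8, 108.4, 34.6]
tool_rot: [1.566, 1.569, 0.155]
force: [-6.4, -1.7, 3.1]
width: 17.8
```

```bash
python3 q.py; python3 -c "
from cell import ctrl
print(ctrl.read_state()['torque'])"
```

```text
[600.54  13.19] Fu,Fv -6.55 -0.7
t 16.65 pos [590.8 108.4  34.6] jawyaw -1.4105 xax [ 2.2e-03  4.0e-04 -1.0e+00] F [-6.4 -1.7  3.1] w 17.8
shift units [ 0.0019 -0.0127  0.0012] mm [ 1.4 -9.5  0.9] turn units [ 0.007  0.    -0.022]
[-0.50124969  1.56617643  0.05325716]
```

>>> servo_tool(
  rows=[
    {"dx":0,"dy":0,"dz":0,"wx":0,"wy":0,"wz":0.1,"fingers":1},
    {"dx":0.0005,"dy":0.003,"dz":0,"wx":0,"wy":0,"wz":0,"fingers":1},
    {"dx":0,"dy":0.003,"dz":0,"wx":0,"wy":0,"wz":0,"fingers":1},
  ],
)

```text
clock: 17.02
eef_pos: [593.9, 108.9, 34.3]
tool_rot: [1.563, 1.561, 0.153]
force: [-9.1, -2.3, 6.6]
width: 18.1
```

```bash
python3 q.py
```

```text
[603.62  13.17] Fu,Fv -9.39 -0.78
t 17.025 pos [593.9 108.9  34.3] jawyaw -1.4105 xax [ 0.0098  0.0015 -1.    ] F [-9.1 -2.3  6.6] w 18.1
shift units [ 0.0014 -0.0168  0.0011] mm [  1.  -12.6   0.9] turn units [ 0.008  0.001 -0.095]
```

```bash
python3 - <<'E'
from h import *
im,ci=snap('side','s16.png');im,_=snap('top','t16.png')
a=cv2.imread('pics/s16.png')[90:170,215:345];cv2.imwrite('pics/s16z.png',cv2.resize(a,None,fx=6,fy=6,interpolation=cv2.INTER_CUBIC))
E
```

```text
(no output)
```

View pics/s16z.png

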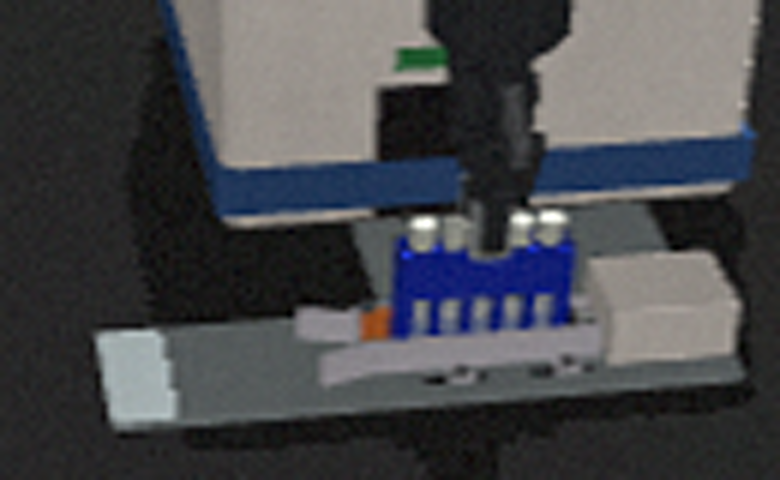

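```bash
python3 - <<'E'
from h import *
ci=ctrl.camera_info('side'); s,p,R=st(); c=uv(p)
for pitch in (0,0.02,0.04):
    out=[]
    for du in(-34.6,34.6,):
        out.append((proj(ci,W(c[0]-0.5+du,10.5,86-du*pitch))-[215,90])*6)
    for du,z in((-48,72),(48,72)): out.append((proj(ci,W(c[0]-0.5+du,-0.5,z-du*pitch))-[215,90])*6)
    print(pitch,np.round(out,1).tolist())
print([((proj(ci,W(u,v,z))-[215,90])*6).round(1) for u,v,z in [(541+60,-1.5,24),(541+90,-1.5,24),(541,-1.5,24),(541+31,-1.5,24)]])
E
```

```text
0 [[413.9, 228.7], [539.4, 219.7], [392.3, 263.6], [566.4, 250.8]]
0.02 [[413.9, 227.6], [539.3, 220.9], [392.3, 262.0], [566.2, 252.4]]
0.04 [[414.0, 226.4], [539.2, 222.0], [392.4, 260.5], [566.1, 253.9]]
[array([470.2, 333.7]), array([523.3, 329.6]), array([362.9, 342. ]), array([418.5, 337.7])]
```

```bash
python3 - <<'E'
from h import *
np.set_printoptions(precision=2,suppress=True)
ci=ctrl.camera_info('side'); s,p,R=st()
for f,pos,x0,x1,y0,y1,zc in (('s6',np.array([440,83.1]),230,270,112,128,75.3-27.3+66+13.5),('s16',p[:2],280,312,120,136,34.3-27.3+66+13.5)):
    im=cv2.imread(f'pics/{f}.png').astype(float); m=im.min(2)[y0:y1,x0:x1]; 
    b=(m>95).astype(np.uint8); n,l,stt,c=cv2.connectedComponentsWithStats(b)
    for i in range(1,n):
        ys,xs=np.nonzero(l==i); w=m[ys,xs]-80
        print(f,(xs*w).sum()/w.sum()+x0,(ys*w).sum()/w.sum()+y0,len(xs))
    c=uv(pos); a=[proj(ci,W(c[0]-.5+d,10.5 if f=='s16' else 10.4,zc)) for d in(-34.6,-17.3,17.3,34.6)]; print(np.array(a))
E
python3 - <<'E'
import cv2
a=cv2.imread('pics/s6.png')[100:160,215:285];cv2.imwrite('pics/s6z.png',cv2.resize(a,None,fx=8,fy=8,interpolation=cv2.INTER_CUBIC))
a=cv2.imread('pics/s16.png')[110:160,260:330];cv2.imwrite('pics/s16y.png',cv2.resize(a,None,fx=10,fy=10,interpolation=cv2.INTER_CUBIC))
E
```

```text
s6 259.49630484988455 116.09434180138568 135
s6 237.2094792276185 120.1105909888824 24
s6 243.2767558528428 120.76421404682274 33
s6 267.2708803611738 125.56884875846501 9
[[235.28 120.03]
 [240.82 119.66]
 [251.83 118.92]
 [257.31 118.55]]
s16 307.7057057057057 122.68168168168168 14
s16 304.2327350167326 126.76300578034682 45
s16 285.12644947542793 127.70955273329652 26
s16 290.7080366225839 128.10071210579858 25
s16 294.0 132.0 1
[[283.99 127.98]
 [289.25 127.6 ]
 [299.71 126.86]
 [304.91 126.49]]
```

View pics/s16y.png

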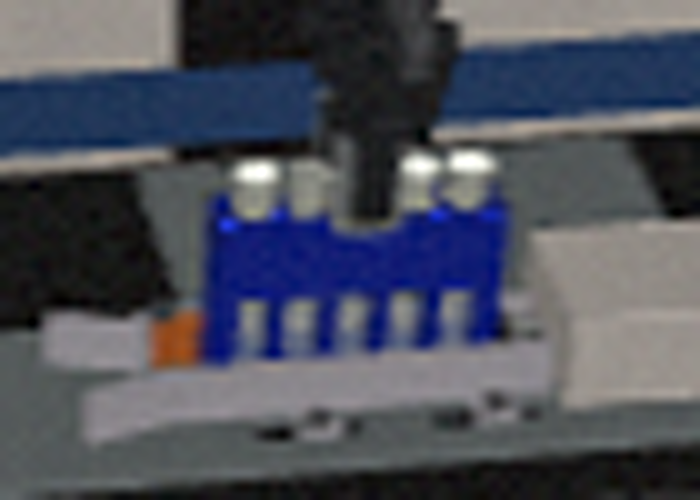

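>>> servo_tool(
  rows=[
    {"dx":-0.0002,"dy":0.003,"dz":0,"wx":0,"wy":0,"wz":0,"fingers":1},
    {"dx":-0.0002,"dy":0.002,"dz":0,"wx":0,"wy":0,"wz":0,"fingers":1},
  ],
)

```text
clock: 17.38
eef_pos: [597.3, 109.4, 34.7]
tool_rot: [1.562, 1.561, 0.152]
force: [-9.3, -2.4, 5.8]
width: 18.0
```

```bash
python3 q.py
```

```text
[607.09  13.17] Fu,Fv -9.57 -0.86
t 17.375 pos [597.3 109.4  34.7] jawyaw -1.4105 xax [ 0.0093  0.0014 -1.    ] F [-9.3 -2.4  5.8] w 18.0
shift units [ 0.0017 -0.0215  0.0011] mm [  1.3 -16.1   0.9] turn units [ 0.008  0.001 -0.09 ]
```

>>> servo_tool(
  rows=[
    {"dx":0,"dy":0.002,"dz":0,"wx":0,"wy":0,"wz":0,"fingers":1},
    {"dx":0,"dy":0.002,"dz":0,"wx":0,"wy":0,"wz":0,"fingers":1},
  ],
)

```text
clock: 17.62
eef_pos: [599.9, 109.8, 34.7]
tool_rot: [1.557, 1.562, 0.147]
force: [-10.5, -2.1, 7.7]
width: 18.0
```

```bash
python3 q.py 17; python3 - <<'E'
from h import *
im,ci=snap('side','s17.png')
a=cv2.imread('pics/s17.png')[110:160,260:330];cv2.imwrite('pics/s17y.png',cv2.resize(a,None,fx=10,fy=10,interpolation=cv2.INTER_CUBIC))
E
```

```text
[609.7   13.14] Fu,Fv -10.74 -0.42
t 17.625 pos [599.9 109.8  34.7] jawyaw -1.4105 xax [ 0.0086  0.0013 -1.    ] F [-10.5  -2.1   7.7] w 18.0
shift units [ 0.0018 -0.025   0.0011] mm [  1.3 -18.7   0.8] turn units [ 0.008  0.001 -0.083]
```

View pics/s17y.png

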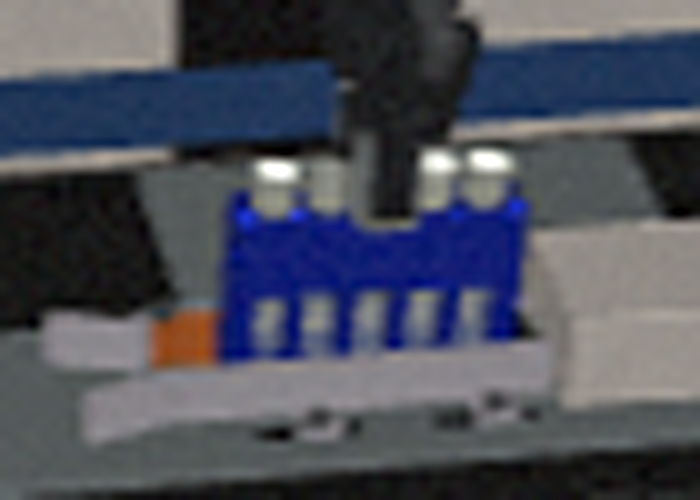

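View pics/w17.png

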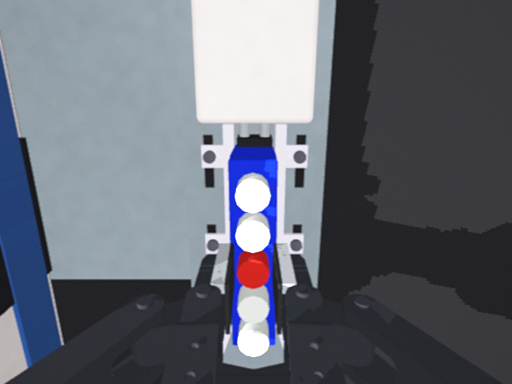

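>>> servo_tool(
  rows=[
    {"dx":0,"dy":0.002,"dz":0,"wx":0,"wy":0,"wz":0.01,"fingers":1},
    {"dx":0,"dy":0,"dz":0,"wx":0,"wy":0,"wz":0,"fingers":1},
  ],
)

```text
clock: 17.98
eef_pos: [601.2, 110.1, 34.7]
tool_rot: [1.561, 1.561, 0.15]
force: [-10.3, -2.3, 7.6]
width: 17.9
```

```bash
python3 q.py
```

```text
[611.07  13.17] Fu,Fv -10.5 -0.67
t 17.975 pos [601.2 110.1  34.7] jawyaw -1.4105 xax [ 0.0094  0.0014 -1.    ] F [-10.3  -2.3   7.6] w 17.9
shift units [ 0.0018 -0.0268  0.0011] mm [  1.3 -20.1   0.9] turn units [ 0.007  0.001 -0.091]
```

>>> servo_tool(
  rows=[
    {"dx":0,"dy":0.0015,"dz":0,"wx":0,"wy":0,"wz":0,"fingers":1},
    {"dx":0,"dy":0,"dz":0,"wx":0,"wy":0,"wz":0,"fingers":1},
  ],
)

```text
clock: 18.23
eef_pos: [602.2, 110.2, 34.8]
tool_rot: [1.554, 1.562, 0.144]
force: [-10.4, -3.2, 8.7]
width: 18.0
```

```bash
python3 q.py;  python3 - <<'E'
from h import *
im,ci=snap('side','s18.png')
a=cv2.imread('pics/s18.png')[110:160,260:330];cv2.imwrite('pics/s18y.png',cv2.resize(a,None,fx=10,fy=10,interpolation=cv2.INTER_CUBIC))
im,ci=snap('top','t18.png')
a=cv2.imread('pics/t18.png')[100:240,110:200];cv2.imwrite('pics/t18z.png',cv2.resize(a,None,fx=4,fy=4,interpolation=cv2.INTER_CUBIC))
E
```

```text
[612.04  13.12] Fu,Fv -10.74 -1.53
t 18.225 pos [602.2 110.2  34.8] jawyaw -1.4105 xax [ 0.0092  0.0013 -1.    ] F [-10.4  -3.2   8.7] w 18.0
shift units [ 0.0018 -0.0281  0.0011] mm [  1.4 -21.1   0.8] turn units [ 0.008  0.001 -0.088]
```

View pics/s18y.png

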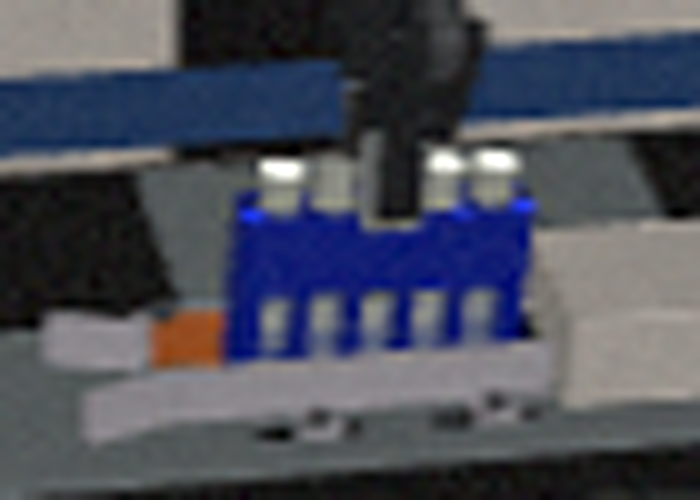

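View pics/t18z.png

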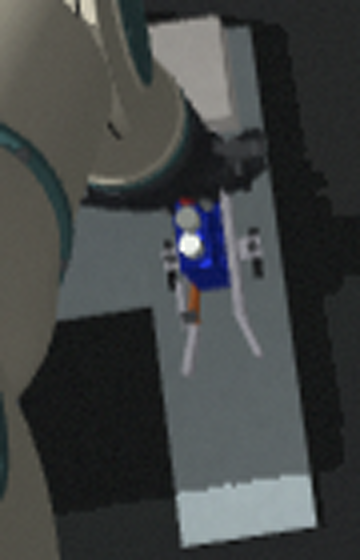

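>>> servo_tool(
  rows=[
    {"dx":0,"dy":0.0015,"dz":0,"wx":0,"wy":0,"wz":0,"fingers":1},
    {"dx":0,"dy":0,"dz":0,"wx":0,"wy":0,"wz":0,"fingers":1},
  ],
)

```text
clock: 18.58
eef_pos: [603.2, 110.3, 34.8]
tool_rot: [1.555, 1.562, 0.144]
force: [-10.6, -2.8, 8.3]
width: 17.9
```

```bash
cat > tt.py <<'E'
import sys
from h import *
n=sys.argv[1]
im,ci=snap('top',f't{n}.png')
a=cv2.imread(f'pics/t{n}.png')[150:200,140:180];cv2.imwrite(f'pics/t{n}z.png',cv2.resize(a,None,fx=10,fy=10,interpolation=cv2.INTER_CUBIC))
E
python3 q.py;python3 tt.py 19
```

```text
[613.04  13.14] Fu,Fv -10.88 -1.06
t 18.575 pos [603.2 110.3  34.8] jawyaw -1.4105 xax [ 0.0089  0.0013 -1.    ] F [-10.6  -2.8   8.3] w 17.9
shift units [ 0.0018 -0.0294  0.0011] mm [  1.4 -22.1   0.8] turn units [ 0.008  0.001 -0.086]
```

View pics/t19z.png

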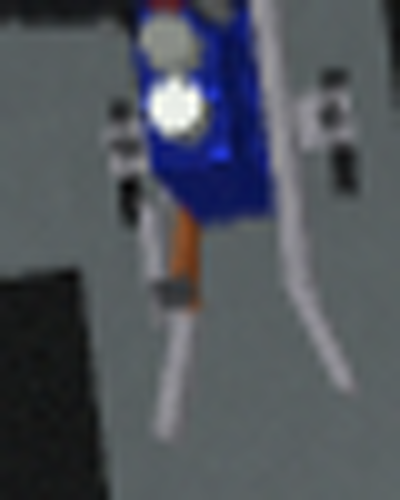

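>>> servo_tool(
  rows=[
    {"dx":0,"dy":0.0015,"dz":0,"wx":0,"wy":0,"wz":0,"fingers":1},
    {"dx":0,"dy":0,"dz":0,"wx":0,"wy":0,"wz":0,"fingers":1},
  ],
)

```text
clock: 18.88
eef_pos: [604.2, 110.5, 34.8]
tool_rot: [1.556, 1.562, 0.146]
force: [-11.5, -2.3, 8.1]
width: 18.0
```

```bash
python3 q.py;python3 tt.py 20
```

```text
[614.08  13.14] Fu,Fv -11.69 -0.5
t 18.875 pos [604.2 110.5  34.8] jawyaw -1.4105 xax [ 0.0088  0.0013 -1.    ] F [-11.5  -2.3   8.1] w 18.0
shift units [ 0.0019 -0.0308  0.0011] mm [  1.4 -23.1   0.8] turn units [ 0.007  0.001 -0.085]
```

View pics/t20z.png

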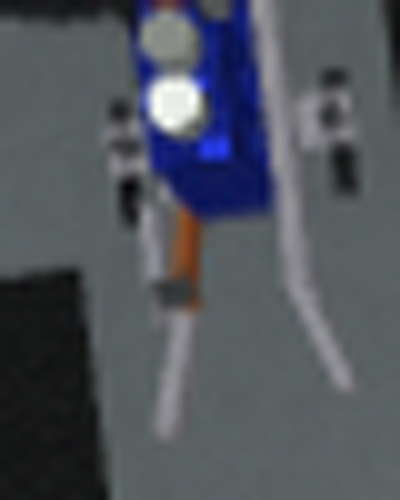

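>>> servo_tool(
  rows=[
    {"dx":-0.0003,"dy":0.001,"dz":0,"wx":0,"wy":0,"wz":0,"fingers":1},
    {"dx":0,"dy":0,"dz":0,"wx":0,"wy":0,"wz":0,"fingers":1},
  ],
)

```text
clock: 19.18
eef_pos: [604.9, 110.8, 35.0]
tool_rot: [1.587, 1.562, 0.176]
force: [-11.2, -1.9, 7.5]
width: 18.1
```

```bash
python3 q.py;python3 tt.py 21
```

```text
[614.87  13.35] Fu,Fv -11.36 -0.07
t 19.175 pos [604.9 110.8  35. ] jawyaw -1.4107 xax [ 0.0088  0.0016 -1.    ] F [-11.2  -1.9   7.5] w 18.1
shift units [ 0.0021 -0.0318  0.0014] mm [  1.6 -23.9   1. ] turn units [ 0.006 -0.001 -0.085]
```

View pics/t21z.png

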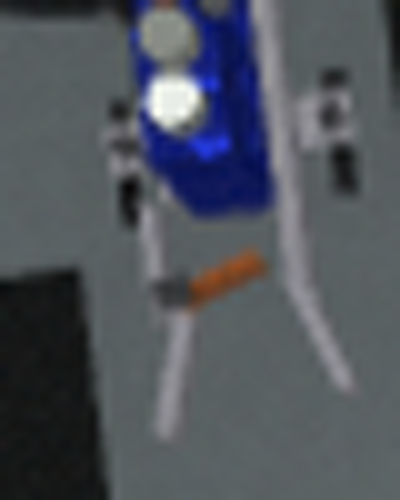

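>>> servo_tool(
  rows=[
    {"dx":0.0003,"dy":-0.002,"dz":0,"wx":0,"wy":0,"wz":-0.01,"fingers":1},
    {"dx":0.0002,"dy":0,"dz":0,"wx":0,"wy":0,"wz":0,"fingers":1},
  ],
)

```text
clock: 19.48
eef_pos: [604.2, 110.7, 34.5]
tool_rot: [1.59, 1.561, 0.179]
force: [-9.8, -2.9, 6.5]
width: 17.5
```

```bash
python3 q.py;python3 tt.py 22
```

```text
[614.14  13.37] Fu,Fv -10.18 -1.28
t 19.475 pos [604.2 110.7  34.5] jawyaw -1.4107 xax [ 0.0093  0.0017 -1.    ] F [-9.8 -2.9  6.5] w 17.5
shift units [ 0.0015 -0.0309  0.0014] mm [  1.1 -23.1   1.1] turn units [ 0.006 -0.002 -0.09 ]
```

View pics/t22z.png

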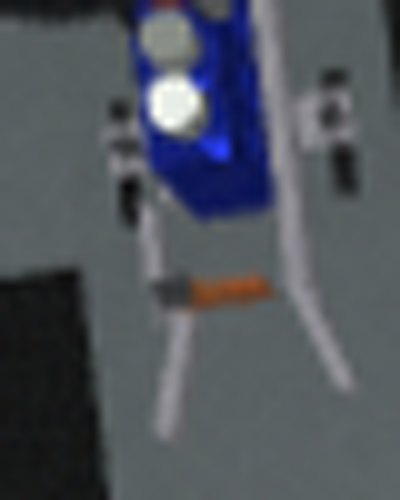

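>>> servo_tool(
  rows=[
    {"dx":0.0002,"dy":-0.002,"dz":0,"wx":0,"wy":0,"wz":-0.01,"fingers":1},
    {"dx":0.0001,"dy":-0.003,"dz":0,"wx":0,"wy":0,"wz":-0.01,"fingers":1},
    {"dx":0.0001,"dy":-0.003,"dz":0,"wx":0,"wy":0,"wz":-0.01,"fingers":1},
    {"dx":0.0001,"dy":-0.003,"dz":0,"wx":0,"wy":0,"wz":-0.01,"fingers":1},
  ],
)

```text
clock: 20.02
eef_pos: [598.0, 109.8, 34.0]
tool_rot: [1.6, 1.562, 0.19]
force: [-5.5, -1.6, 1.3]
width: 18.0
```

```bash
python3 q.py;python3 tt.py 23
```

```text
[607.87  13.42] Fu,Fv -5.64 -0.72
t 20.025 pos [598.  109.8  34. ] jawyaw -1.4106 xax [ 0.0088  0.0017 -1.    ] F [-5.5 -1.6  1.3] w 18.0
shift units [ 0.0009 -0.0225  0.0015] mm [  0.7 -16.9   1.1] turn units [ 0.007 -0.003 -0.086]
```

View pics/t23z.png

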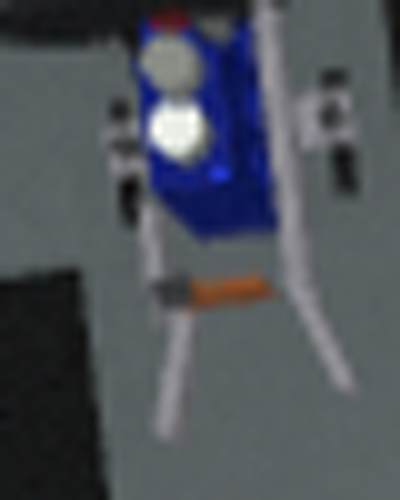

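>>> servo_tool(
  rows=[
    {"dx":0,"dy":-0.003,"dz":0,"wx":0,"wy":0,"wz":-0.02,"fingers":1},
    {"dx":0,"dy":-0.003,"dz":0,"wx":0,"wy":0,"wz":-0.02,"fingers":1},
    {"dx":0,"dy":-0.003,"dz":0,"wx":0,"wy":0,"wz":-0.02,"fingers":1},
    {"dx":0,"dy":-0.003,"dz":0,"wx":0,"wy":0,"wz":0,"fingers":1},
  ],
)

```text
clock: 20.58
eef_pos: [590.6, 108.6, 34.2]
tool_rot: [1.619, 1.565, 0.209]
force: [-4.6, -1.0, 0.6]
width: 18.0
```

```bash
python3 q.py
```

```text
[600.33  13.4 ] Fu,Fv -4.74 -0.28
t 20.575 pos [590.6 108.6  34.2] jawyaw -1.4106 xax [ 0.0055  0.0012 -1.    ] F [-4.6 -1.   0.6] w 18.0
shift units [ 0.0012 -0.0125  0.0015] mm [ 0.9 -9.3  1.1] turn units [ 0.007 -0.003 -0.053]
```

>>> servo_tool(
  rows=[
    {"dx":0.0002,"dy":-0.003,"dz":0,"wx":0,"wy":0,"wz":-0.01,"fingers":1},
    {"dx":0.0002,"dy":-0.0025,"dz":0,"wx":0,"wy":0,"wz":-0.01,"fingers":1},
    {"dx":0,"dy":-0.002,"dz":0,"wx":0,"wy":0,"wz":0,"fingers":1},
  ],
)

```text
clock: 20.95
eef_pos: [586.9, 107.9, 34.3]
tool_rot: [1.602, 1.564, 0.192]
force: [-4.2, -1.6, 0.1]
width: 17.8
```

```bash
python3 q.py; python3 tt.py 24
```

```text
[596.6   13.34] Fu,Fv -4.38 -0.91
t 20.95 pos [586.9 107.9  34.3] jawyaw -1.4105 xax [ 0.0069  0.0013 -1.    ] F [-4.2 -1.6  0.1] w 17.8
shift units [ 0.0014 -0.0075  0.0014] mm [ 1.1 -5.6  1. ] turn units [ 0.008 -0.002 -0.067]
```

View pics/t24z.png

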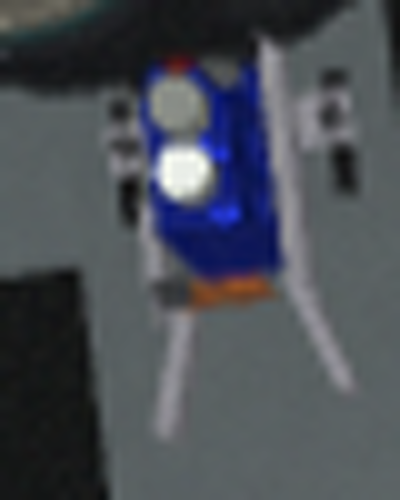

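>>> servo_tool(
  rows=[
    {"dx":0.0003,"dy":-0.0013,"dz":0,"wx":0,"wy":0,"wz":-0.03,"fingers":1},
    {"dx":0.0002,"dy":-0.0013,"dz":0,"wx":0,"wy":0,"wz":-0.02,"fingers":1},
  ],
)

```text
clock: 21.25
eef_pos: [585.4, 107.6, 34.0]
tool_rot: [1.652, 1.569, 0.241]
force: [-3.9, -0.3, -0.6]
width: 18.3
```

```bash
python3 q.py
```

```text
[595.02  13.3 ] Fu,Fv -3.87 0.36
t 21.25 pos [585.4 107.6  34. ] jawyaw -1.4104 xax [ 2.2e-03  5.0e-04 -1.0e+00] F [-3.9 -0.3 -0.6] w 18.3
shift units [ 0.0011 -0.0054  0.0013] mm [ 0.8 -4.   1. ] turn units [ 0.008 -0.002 -0.022]
```

>>> servo_tool(
  rows=[
    {"dx":0.0003,"dy":-0.0015,"dz":0,"wx":0,"wy":0,"wz":-0.01,"fingers":1},
    {"dx":0.0002,"dy":-0.0015,"dz":0,"wx":0,"wy":0,"wz":0,"fingers":1},
  ],
)

```text
clock: 21.5
eef_pos: [583.1, 107.3, 33.6]
tool_rot: [1.716, 1.569, 0.305]
force: [-3.6, -0.1, 0.1]
width: 17.7
```

```bash
python3 q.py
```

```text
[592.73  13.29] Fu,Fv -3.54 0.48
t 21.5 pos [583.1 107.3  33.6] jawyaw -1.4105 xax [ 1.3e-03  4.0e-04 -1.0e+00] F [-3.6 -0.1  0.1] w 17.7
shift units [ 0.0006 -0.0023  0.0013] mm [ 0.4 -1.7  1. ] turn units [ 0.008 -0.002 -0.013]
```

>>> servo_tool(
  rows=[
    {"dx":0.0002,"dy":-0.0012,"dz":0,"wx":0,"wy":0,"wz":0,"fingers":1},
    {"dx":0,"dy":0,"dz":0,"wx":0,"wy":0,"wz":0,"fingers":1},
  ],
)

```text
clock: 21.75
eef_pos: [582.1, 107.1, 33.5]
tool_rot: [1.725, 1.57, 0.315]
force: [-3.6, -0.6, -0.6]
width: 17.8
```

```bash
python3 q.py
```

```text
[591.71  13.27] Fu,Fv -3.61 -0.06
t 21.75 pos [582.1 107.1  33.5] jawyaw -1.4105 xax [ 1.1e-03  4.0e-04 -1.0e+00] F [-3.6 -0.6 -0.6] w 17.8
shift units [ 0.0004 -0.001   0.0013] mm [ 0.3 -0.7  1. ] turn units [ 0.007 -0.002 -0.011]
```

>>> servo_tool(
  rows=[
    {"dx":0.0002,"dy":-0.001,"dz":0,"wx":0,"wy":0,"wz":0,"fingers":1},
    {"dx":0,"dy":0,"dz":0,"wx":0,"wy":0,"wz":0,"fingers":1},
  ],
)

```text
clock: 22.0
eef_pos: [582.0, 107.1, 33.4]
tool_rot: [1.661, 1.568, 0.251]
force: [-0.4, -1.1, -1.6]
width: 18.0
```

>>> servo_tool(
  rows=[
    {"dx":0,"dy":-0.0008,"dz":0,"wx":0,"wy":0,"wz":0,"fingers":1},
    {"dx":0,"dy":0,"dz":0,"wx":0,"wy":0,"wz":0,"fingers":1},
  ],
)

```text
clock: 22.25
eef_pos: [581.9, 107.1, 33.5]
tool_rot: [1.64, 1.567, 0.229]
force: [2.7, 0.2, -2.2]
width: 18.0
```

```bash
python3 q.py; python3 tt.py 25
```

```text
[591.57  13.31] Fu,Fv 2.69 -0.27
t 22.25 pos [581.9 107.1  33.5] jawyaw -1.4105 xax [ 3.3e-03  8.0e-04 -1.0e+00] F [ 2.7  0.2 -2.2] w 18.0
shift units [ 0.0004 -0.0008  0.0013] mm [ 0.3 -0.6  1. ] turn units [ 0.008 -0.002 -0.032]
```

View pics/t25z.png

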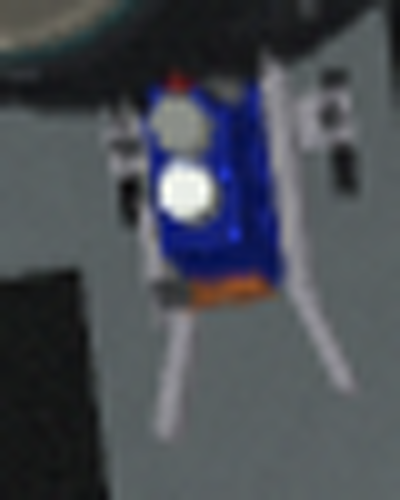

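>>> servo_tool(
  rows=[
    {"dx":0.0003,"dy":0.0006,"dz":0,"wx":0,"wy":0,"wz":0,"fingers":1},
    {"dx":0,"dy":0,"dz":0,"wx":0,"wy":0,"wz":0,"fingers":1},
  ],
)

```text
clock: 22.55
eef_pos: [581.7, 107.1, 33.3]
tool_rot: [1.677, 1.569, 0.267]
force: [1.7, -0.3, -0.0]
width: 17.8
```

>>> servo_tool(
  rows=[
    {"dx":0.0003,"dy":0,"dz":0,"wx":0,"wy":0,"wz":0,"fingers":1},
    {"dx":0,"dy":0,"dz":0,"wx":0,"wy":0,"wz":0,"fingers":1},
  ],
)

```text
clock: 22.8
eef_pos: [581.6, 107.0, 33.2]
tool_rot: [1.678, 1.569, 0.268]
force: [1.6, -0.2, 2.0]
width: 18.2
```

```bash
python3 q.py 26
```

```text
[591.21  13.26] Fu,Fv 1.51 -0.47
t 22.8 pos [581.6 107.   33.2] jawyaw -1.4106 xax [ 1.8e-03  5.0e-04 -1.0e+00] F [ 1.6 -0.2  2. ] w 18.2
shift units [-0.     -0.0003  0.0013] mm [-0.  -0.2  1. ] turn units [ 0.007 -0.002 -0.018]
```

View pics/w26.png

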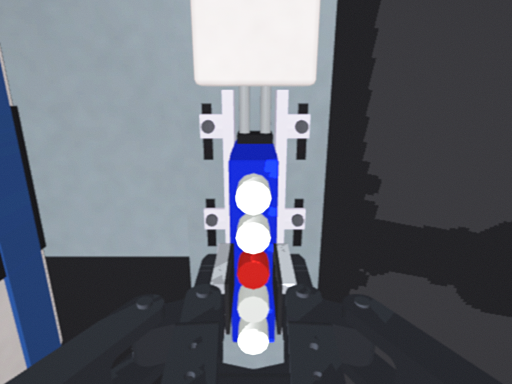

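>>> servo_tool(
  rows=[
    {"dx":-0.0002,"dy":0,"dz":0,"wx":0,"wy":0,"wz":0,"fingers":1},
    {"dx":0,"dy":0,"dz":0,"wx":0,"wy":0,"wz":0,"fingers":0.75},
    {"dx":0,"dy":0,"dz":0,"wx":0,"wy":0,"wz":0,"fingers":0.7},
    {"dx":0,"dy":0,"dz":0,"wx":0,"wy":0,"wz":0,"fingers":0.6},
    {"dx":0,"dy":0,"dz":0,"wx":0,"wy":0,"wz":0,"fingers":0.5},
  ],
)

```text
clock: 23.48
eef_pos: [580.5, 106.8, 32.8]
tool_rot: [-2.037, 1.57, 2.836]
force: [0.3, -0.1, 0.2]
width: 42.8
```

>>> servo_tool(
  rows=[
    {"dx":0,"dy":0,"dz":0,"wx":0,"wy":0,"wz":0,"fingers":0.5},
    {"dx":0,"dy":0,"dz":0,"wx":0,"wy":0,"wz":0,"fingers":0.5},
  ],
)

```text
clock: 23.72
eef_pos: [581.0, 106.9, 33.0]
tool_rot: [1.824, 1.57, 0.413]
force: [-0.5, -0.6, -0.1]
width: 42.7
```

```bash
python3 q.py 27
```

```text
[590.57  13.25] Fu,Fv -0.58 -0.52
t 23.725 pos [581.  106.9  33. ] jawyaw -1.4105 xax [ 5.e-04  2.e-04 -1.e+00] F [-0.5 -0.6 -0.1] w 42.7
shift units [-0.0003  0.0006  0.0013] mm [-0.2  0.4  1. ] turn units [ 0.008 -0.001 -0.005]
```

View pics/w27.png

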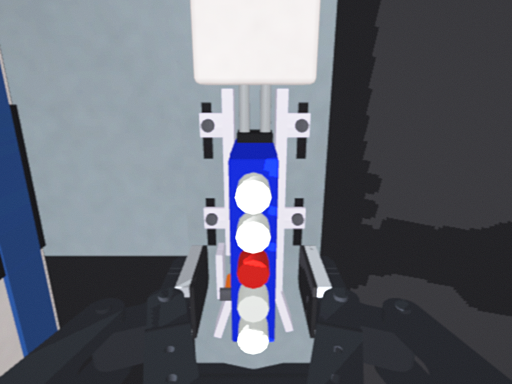

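Released, no forces; the rack stayed put. Lift straight up.

>>> servo_tool(
  rows=[
    {"dx":-0.01,"dy":0,"dz":0,"wx":0,"wy":0,"wz":0,"fingers":0.5},
    {"dx":-0.03,"dy":0,"dz":0,"wx":0,"wy":0,"wz":0,"fingers":0.5},
    {"dx":-0.05,"dy":0,"dz":0,"wx":0,"wy":0,"wz":0,"fingers":0.5},
    {"dx":-0.06,"dy":0,"dz":0,"wx":0,"wy":0,"wz":0,"fingers":0.5},
    {"dx":-0.05,"dy":0,"dz":0,"wx":0,"wy":0,"wz":0,"fingers":0.5},
  ],
)

```text
clock: 24.4
eef_pos: [581.3, 106.9, 185.3]
tool_rot: [1.669, 1.568, 0.258]
force: [0.6, -0.4, -0.1]
width: 42.9
```

>>> servo_tool(
  rows=[
    {"dx":0,"dy":-0.06,"dz":0.05,"wx":0,"wy":0,"wz":0,"fingers":0.5},
    {"dx":0,"dy":-0.04,"dz":0.06,"wx":0,"wy":0,"wz":0,"fingers":0.5},
    {"dx":0,"dy":0,"dz":0,"wx":0,"wy":0,"wz":0,"fingers":0.5},
    {"dx":0,"dy":0,"dz":0,"wx":0,"wy":0,"wz":0,"fingers":0.5},
  ],
)

```text
clock: 24.9
eef_pos: [520.7, 13.9, 183.5]
tool_rot: [1.849, 1.568, 0.438]
force: [0.8, 0.0, -0.3]
width: 42.5
```

```bash
python3 q.py 28; python3 - <<'E'
from h import *
snap('side','s28.png'); snap('top','t28.png')
a=cv2.imread('pics/s28.png')[100:170,215:345];b=cv2.imread('pics/t28.png')[90:240,110:240]
cv2.imwrite('pics/s28z.png',cv2.resize(a,None,fx=6,fy=6,interpolation=cv2.INTER_CUBIC))
cv2.imwrite('pics/t28z.png',cv2.resize(b,None,fx=4,fy=4,interpolation=cv2.INTER_CUBIC))
E
```

```text
[516.26 -68.99] Fu,Fv 0.77 -0.1
t 24.9 pos [520.7  13.9 183.5] jawyaw -1.4107 xax [ 0.0021  0.001  -1.    ] F [ 0.8  0.  -0.3] w 42.5
shift units [ 0.2008  0.0993 -0.1082] mm [150.6  74.5 -81.1] turn units [ 0.005 -0.006 -0.022]
```

View pics/s28z.png

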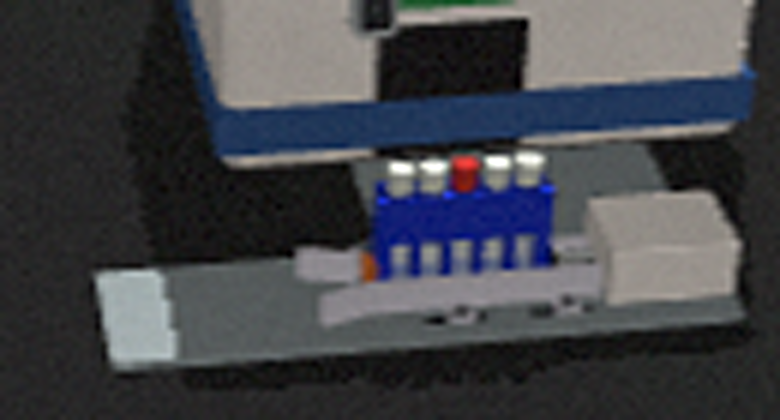

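View pics/t28z.png

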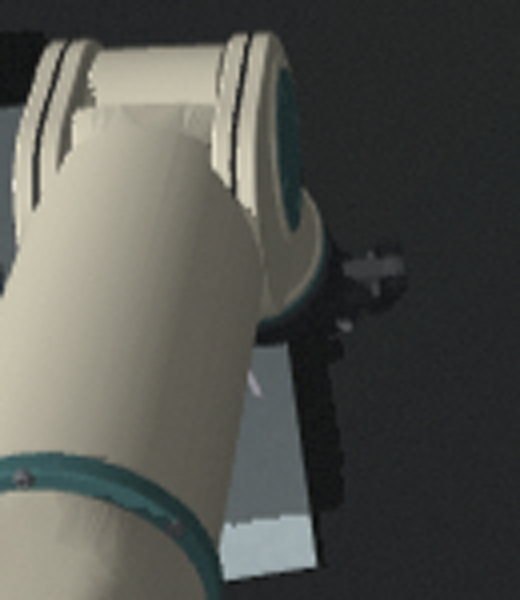

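View pics/w28.png

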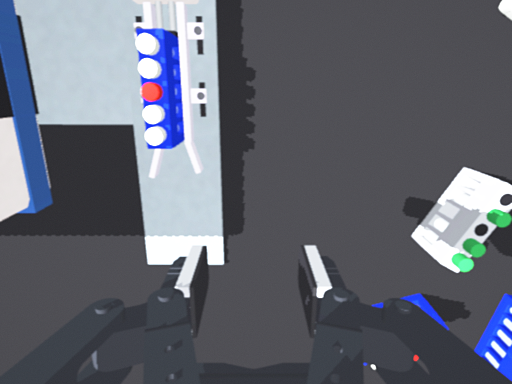

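View pics/t28.png

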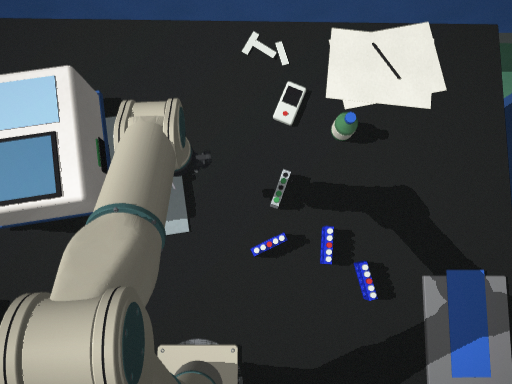

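```bash
python3 -c "
from cell import ctrl
print(ctrl.finish_job())"
```

```text
the job is handed in; nothing more can be done
None
```

The blue rack farthest from the base is loaded and resting against the shut flap. I let go only then and handed the job in at about 25 s on the clock.

**What I did:**
- I gripped the rack across its width and stood it on the apron. I then slid it in along the floor, and it pushed the flap open.
- It went on to nearly the buffer's full travel. The top camera showed the flap swing shut behind it.
- I eased it back until the measured force along the lane turned from about -3.6 N to +2.7 N, which is contact with the flap. I then took most of that load off, opened the fingers and lifted clear.

**Last checks:**
- In the side view the rack stands upright in the lane with the orange flap behind it.
- The force reading on the free gripper was close to zero.
- The grey rack, reader, bottle and other blue racks look unmoved in the top view.
- The arm hid the lane in the last top picture. The last top view of the shut flap with the rack against it is from just before release.

**What was less clean:**
- While pushing against the buffer, the rack's nose pressed on the floor. Vertical force reached about 9 N and the rack pitched nose-down by up to about 1°. It was level again at the end.
- Force along the lane peaked at 11.7 N, including floor friction, so it stayed under the 15 N limit.
- The gripper reported an 18 mm opening on the 22 mm wide rack throughout. The grip did not slip.

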